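Move a slide magazine from its storage well to the reader's loading bay

ROBOT

A 6-joint arm with a two-finger parallel gripper is mounted at the origin on a cart in front of the work surface, level with it; the furniture and walls round the work are solid. World frame = base frame: x ahead of the robot, y to its left, z up, the work surface at z = 0. Lengths are in m, angles in degrees, forces in N, time in s.
With the tool pointing down it reaches from about 0.35 to 0.875 m from the base axis. Payload 4.2 kg.
Tool frame: the origin (TCP) lies at the very end of the fingers, on their centre line; the grasp point (between the pads) lies 19 mm behind it (tcp_to_grasp is the z of the grasp point in the tool frame, in m); z points along the fingers, y is the direction in which the jaws open and shut (so a half turn about z gives the same grasp; the last joint's range is limited). The gripper opens to 87 mm and grips with 3 to 60 N. Pads are 19 mm wide; open, the fingers measure 117 mm over their backs; the gripper's body (75 mm by 190 mm) begins 51 mm behind the grasp point.
Start: joints at [-51.933, 22.042, 0.453, 0, -68.411, -14.817], TCP at [0.247, -0.574, 0.223] pointing down, gripper open.
Joint ranges: [-179.83, 179.83], [-69.29, 118.12], [-61.27, 80.66], [-181.25, 117.63], [-171.15, -9.14], [-177.46, 177.46]. Speed limits (degrees/s): [159.86, 159.86, 180, 180, 180, 180].

INTERFACE

Orientations are given as a 3x3 rotation matrix whose columns are the frame's x, y, z axes.
In Python, from station import sense, capture, camera_params, finish_job, tcp_to_grasp gives the robot as it stands.
- The arm moves only by the shell command python3 -m inch 'ROWS'. ROWS is JSON, a list of rows, each an object of numbers: "jaw": the closure in counts, from 0 (fully open) to 255 (shut); "x", "y", "z": the shift along the world's x, y, z normalised to -1 to 1, where 1 is 0.06 m; "ax", "ay", "az": the turn, a rotation vector about the world's x, y, z normalised to -1 to 1, where 1 is 10 degrees. A call has 1 to 12 rows; each row shifts and turns the pose as measured when the row begins; what a row does not reach is not made up. A row lasts 1/8 s, in which the tool goes at most 62.5 mm and 10.7 degrees, less where a joint would pass 70% of its speed; a pose out of reach is approached as far as the arm can. A call with a number of a shift or a turn outside -1 to 1 is refused whole. A call with a gripper value outside its range is refused whole. The fingers move at their own pace and stop on an object; the grip force is fixed at half the most. Time passes only in rows, so rows that do not move let the fingers close. It gives the time, the measured TCP pose, the force and the opening at its end, in the units of the state.
- sense(): the state, without advancing time (a new reading comes with each control period).
- capture(name): name is "scene" or "top"; returns the picture (400x640x3 uint8, red, green, blue); there is no depth.
- camera_params(name): a dict with "vfov" (degrees; the focal length in pixels is half the picture's height over the tangent of half this angle, whatever the lens; pixels are square), "cx", "cy" (the principal point, pixels), "R" (3x3) and "t" (3): a world point X has camera coordinates R X + t. Camera axes: x right, y down, z forward; pixel columns grow to the right and rows downward; lengths in m; the calibration is good to about 2 mm. A picture is of the moment at which its call begins. camera_params takes no time and is no camera call.
- finish_job(): hands the job in, once; it reports no verdict.
The state is a dict: "time_s": time; "joints": joint angles; "joint_velocities": joint speeds; "effort": joint torques, N m; "tcp_pos": TCP position; "ee_rot": TCP orientation; "wrist_force": force on the tool from outside, world axes, zero at the start; "moment": the same for the moment, N m; "gripper_width": opening from 0.0 (shut) to 1.0 (fully open).
Only numpy, scipy, OpenCV 4.12 (cv2) and the standard library are available. Lean on these libraries where they do the work, as an engineer would, in place of code of your own. Each camera call takes 0.05 s, during which the arm holds its last target.

TASK

Lift the taller of the two slide magazines straight up out of its deep well in the storage block and stand it on the steel corner plate, pushed up square against both fences, and let go of it there. Then take it again across its other two sides and lower it gently all the way down into the loading bay between the two white cheeks. Keep the magazine upright throughout, do not drop it, and leave the shorter magazine and the other things where they are.

Things in the scene. Friction and masses are not known exactly. Their poses are not given: they have to be found in the camera images.
- magazine_mid (a point): Centre (half-way up) of the tall slide magazine: upright grey block 34 (its x) x 48 (y) x 112 mm (z), 0.25 kg, underside and top 56 mm from this point, slides in windows, solid cap. The lowest 6 mm is 2 mm narrower all round. A half turn changes nothing. It starts in one of the store's two wells, its x along the store's x, top 40 mm above the store's top face.
- short_magazine_mid (a point): Centre (half-way up) of the shorter magazine, the same 34 x 48 mm block but only 92 mm tall; it stands in the other well with its top 20 mm above the block's top face. Leave it alone.
- store: Storage block, fixed, aluminium, 74 (x) x 150 (y) mm, top face at height 84 mm; origin under its centre. Wells at y = +33 and -33 mm, 72 mm deep, 1.5 mm clearance each side. Guard plates 36 mm long in x, 12 mm thick, at y = -65.5, 0, +65.5 mm rise to 122 mm, so a magazine can be gripped only across its 34 mm (along the block's x), above the top face.
- corner: Steel corner plate, fixed, 110 x 110 mm; origin under its centre. Floor at height 5 mm. Two fences, 8 mm thick and 40 mm high above the worktop, along its +x and +y sides; their inner faces at x = +47 and y = +47 mm meet in its far left corner. The magazine may stand there either way round (34 or 48 mm along x).
- bay: Loading bay, fixed, black base 92 (x) x 80 (y) mm; origin under its centre. Floor at height 12 mm. White cheeks 44 mm long in y, 123 mm high, inner faces at x = -20 and +20 mm, flared at the top. Sills 22 mm high at the open ends, inner faces y = -28 and +28 mm. The magazine goes in the middle, its x along the bay's x; it fits only when held across its 48 mm (along y).
- petri_dish: Bystander: small culture dish, 60 mm round, 14 mm high; origin at the centre of its underside.
- carton: Bystander: slide carton, 100 x 82 x 26 mm; origin at the centre of its underside.

How it is judged:
By the outcome, as a careful person would: the job done as asked, in the order asked, and still so for the second after the job is handed in, with the robot touching nothing.
It also fails if it takes over 59 s, if anything falls off the work surface, if the arm or the gripper's body presses on something with over 40 N, if the wrist force passes 120 N, or if a joint passes its speed limit or range.

## Working session

There is one attempt and no reset: what is moved stays moved. The work goes in short steps, Python scripts to look and compute and a shell command to move; the robot and the scene stay as the last step left them, time stands still between calls to the robot, and variables do not carry over. Pictures are saved under pics/ and viewed, and the job is handed in when it is done.

```bash
ls; mkdir -p pics; python3 - <<'E'
from station import *
import cv2,numpy as np
print(sense(),tcp_to_grasp)
for n in("scene","top"):
    im=capture(n);cv2.imwrite(f"pics/{n}0.png",im[:,:,::-1]);p=camera_params(n);print(n,p)
E
```

```text
pics
{'time_s': 0.0, 'joints': array([-5.19311057e+01,  2.20905252e+01,  3.81119717e-01, -2.93995005e-02,
       -6.84105732e+01, -1.48157502e+01]), 'joint_velocities': array([ 0.06948721,  0.01606245,  0.03292283, -0.00182226, -0.0248715 ,
        0.07017884]), 'effort': array([-4.53357634e-04, -3.90662599e+01,  1.87403977e+01,  4.21992168e+00,
        1.09994930e-02, -2.03876466e-04]), 'tcp_pos': array([ 0.246527  , -0.5736817 ,  0.22147017]), 'ee_rot': array([[-9.18844232e-01, -3.94619359e-01, -9.15541911e-04],
       [-3.94620414e-01,  9.18842181e-01,  1.94272123e-03],
       [ 7.46031211e-05,  2.14634972e-03, -9.99997694e-01]]), 'wrist_force': array([-0.74858006, -0.207152  , -0.00570603]), 'moment': array([ 0.00759359, -0.02090955,  0.02105411]), 'gripper_width': 1.000011921878616} -0.0187
scene {'vfov': 54.67279438276219, 'cx': 313.81226442328597, 'cy': 198.09448592859823, 'R': array([[-0.84021499, -0.54225245, -0.00102829],
       [-0.2691674 ,  0.41871702, -0.86730904],
       [ 0.47073101, -0.72844927, -0.497769  ]]), 't': array([0.56549402, 0.05630485, 0.91511592])}
top {'vfov': 53.95912698796299, 'cx': 325.5110971393153, 'cy': 195.94604952898194, 'R': array([[-0.02846977, -0.99937703,  0.02085718],
       [-0.98584285,  0.02462281, -0.16585416],
       [ 0.16523727, -0.02528373, -0.9859297 ]]), 't': array([0.33790373, 0.42982815, 0.84740417])}
```

View pics/scene0.png

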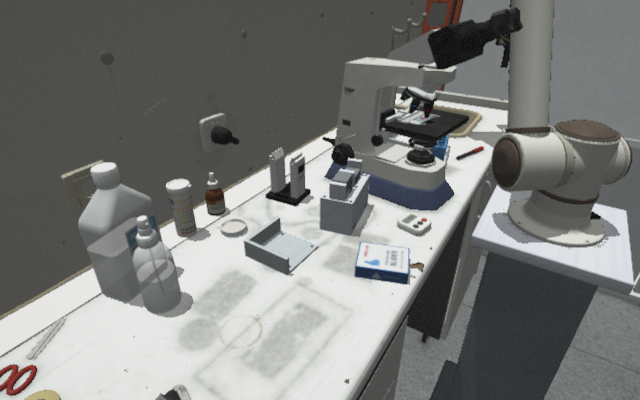

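View pics/top0.png

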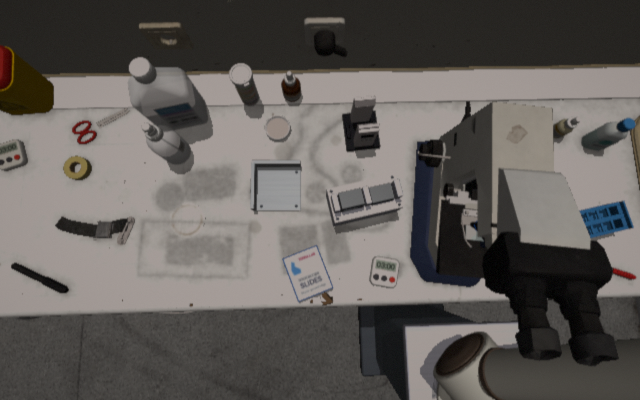

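The scene view shows the bay at (290,180), the store at (345,200) and the corner plate at (282,245). The top view has the bay at (362,130), the store at (364,202) and the plate at (277,187), with the microscope to the right of them. I'll zoom in next.

```bash
cat > h.py <<'E'
import numpy as np,cv2
from station import *
def cam(n):
    p=camera_params(n);f=200/np.tan(np.radians(p['vfov']/2));return f,p['cx'],p['cy'],np.array(p['R']),np.array(p['t'])
def ray(n,u,v,z):
    f,cx,cy,R,t=cam(n);d=R.T@np.array([(u-cx)/f,(v-cy)/f,1]);c=-R.T@t
    return c+d*(z-c[2])/d[2]
def proj(n,X):
    f,cx,cy,R,t=cam(n);q=R@np.array(X,float)+t;return np.array([cx+f*q[0]/q[2],cy+f*q[1]/q[2]])
def crop(im,x0,y0,w,h,s,fn):
    c=cv2.resize(im[y0:y0+h,x0:x0+w,::-1],None,fx=s,fy=s,interpolation=cv2.INTER_CUBIC);cv2.imwrite(fn,c)
def tri(pa,pb):
    A=[];b=[]
    for n,(u,v) in(("scene",pa),("top",pb)):
        f,cx,cy,R,t=cam(n)
        for r,m in((R[0]*f-(u-cx)*R[2],(u-cx)*t[2]-f*t[0]),(R[1]*f-(v-cy)*R[2],(v-cy)*t[2]-f*t[1])):
            A.append(r);b.append(m)
    return np.linalg.lstsq(np.array(A),np.array(b),rcond=None)[0]
E
python3 - <<'E'
from h import *
a=cv2.imread('pics/top0.png')[:,:,::-1];b=cv2.imread('pics/scene0.png')[:,:,::-1]
crop(a,240,85,180,135,4,'pics/t1.png')
crop(b,235,140,150,145,4,'pics/s1.png')
for n in("top","scene"):
    f,cx,cy,R,t=cam(n);print(n,-R.T@t,proj(n,[0,0,0]))
for u,v in((277,187),(362,130),(364,202),(420,150),(410,280)):print(u,v,ray("top",u,v,0).round(3))
E
```

```text
top [0.2933403  0.34853518 0.89972201] [482.16800467 395.22041   ]
scene [0.05951854 0.94968023 0.50493153] [552.88995234 221.89886473]
277 187 [0.468 0.438 0.   ]
362 130 [0.602 0.234 0.   ]
364 202 [0.428 0.237 0.   ]
420 150 [0.549 0.097 0.   ]
410 280 [0.248 0.141 0.   ]
```

View pics/t1.png

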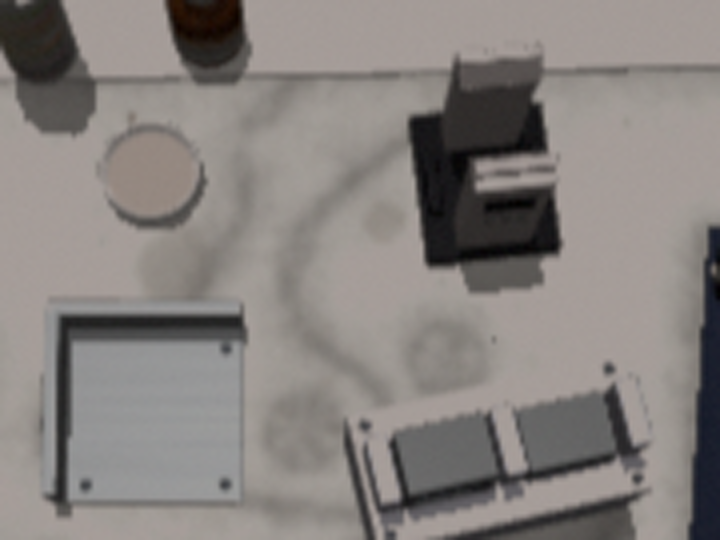

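View pics/s1.png

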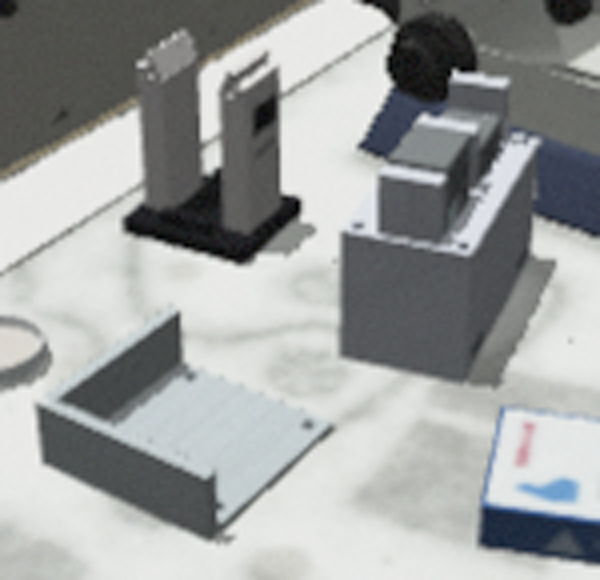

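```bash
python3 - <<'E'
from h import *
a=cv2.imread('pics/top0.png')[:,:,::-1];b=cv2.imread('pics/scene0.png')[:,:,::-1]
crop(a,400,80,240,290,2,'pics/t2.png')
crop(b,320,0,220,215,3,'pics/s2.png')
crop(a,315,165,95,70,8,'pics/t3.png')
crop(b,310,150,70,95,6,'pics/s3.png')
E
```

```text
(no output)
```

View pics/t2.png

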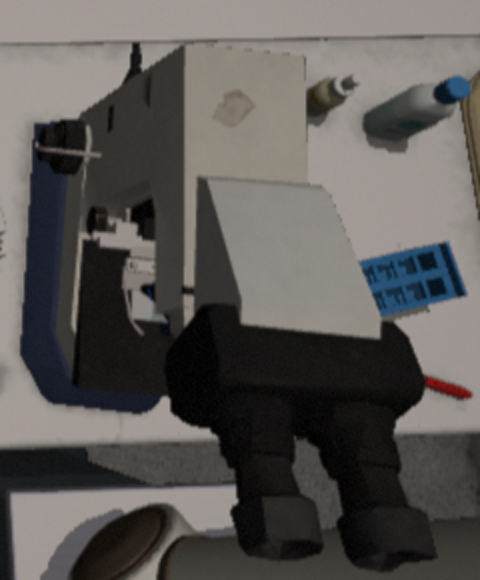

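View pics/s2.png

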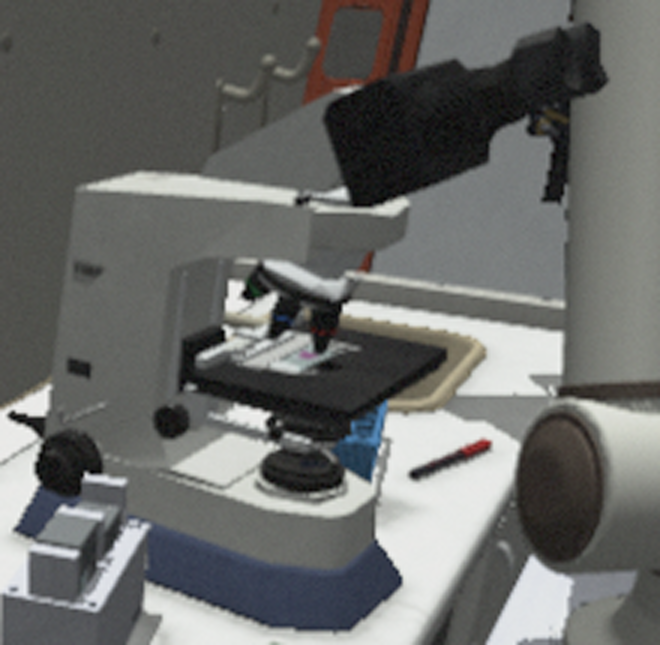

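View pics/t3.png

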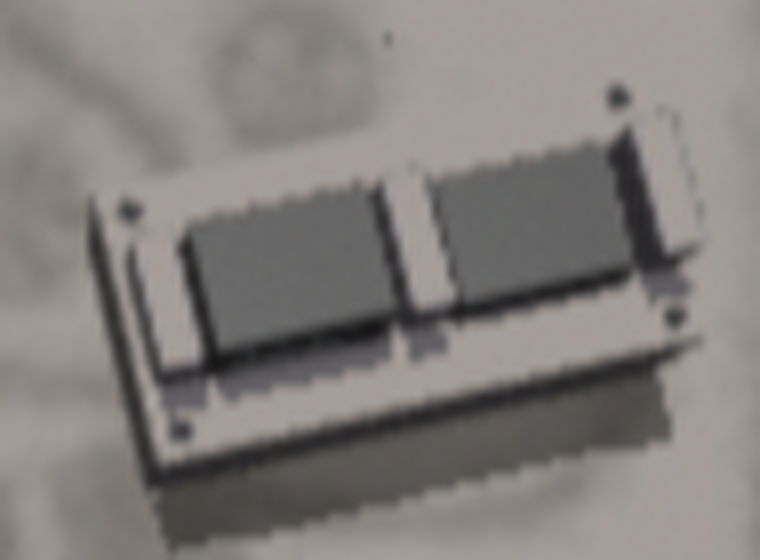

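View pics/s3.png

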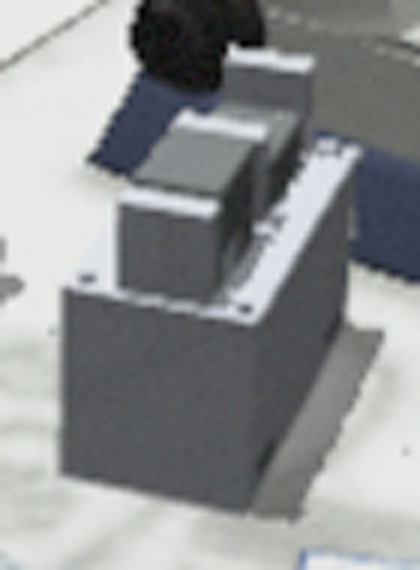

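```bash
python3 - <<'E'
from h import *
def T(x0,y0,s,p): return [((U+.5)/s-.5+x0,(V+.5)/s-.5+y0) for U,V in p]
def show(name,cam,pts,z):
    w=np.array([ray(cam,u,v,z) for u,v in pts]);print(name,cam,z);print(w[:,:2].round(4).tolist())
    for i in range(len(w)):
        d=w[(i+1)%len(w)]-w[i];print('   edge',round(1000*np.hypot(d[0],d[1]),1),round(np.degrees(np.arctan2(d[1],d[0])),1))
    print('   centre',w.mean(0)[:2].round(4))
show('talltop','top',T(315,165,8,[(190,222),(375,185),(398,318),(218,355)]),.124)
show('shorttop','top',T(315,165,8,[(432,178),(612,143),(634,270),(458,302)]),.104)
show('storetop','top',T(315,165,8,[(93,198),(160,468),(700,340)]),.084)
show('storetop','scene',T(310,150,6,[(63,290),(255,322),(358,148)]),.084)
show('screws top','top',T(315,165,8,[(130,210),(618,97),(676,316),(180,430)]),.084)
show('talltop','scene',T(310,150,6,[(135,180),(220,195),(255,130),(180,125)]),.124)
print('mscope head L/eyepieces', tri((320+575/3,25/3),(400+270/2,80+535/2)),tri((320+605/3,75/3),(400+435/2,80+555/2)))
print('knob',tri((320+65/3,460/3),(400+65/2,80+145/2)))
print('head front lowleft corner',tri((320+355/3,200/3),(400+175/2,80+410/2)))
print('body left top corner',tri((320+78/3,188/3),(400+185/2,80+45/2)))
E
```

```text
talltop top 0.124
[[0.4301, 0.3027], [0.4384, 0.2558], [0.4045, 0.2515], [0.3963, 0.2969]]
   edge 47.6 -80.0
   edge 34.2 -172.8
   edge 46.1 100.2
   edge 34.3 9.8
   centre [0.4173 0.2768]
shorttop top 0.104
[[0.4436, 0.2386], [0.4517, 0.1914], [0.4182, 0.1876], [0.4111, 0.2334]]
   edge 47.9 -80.3
   edge 33.7 -173.5
   edge 46.4 98.9
   edge 33.0 9.0
   centre [0.4312 0.2128]
storetop top 0.084
[[0.4442, 0.3258], [0.3723, 0.3104], [0.4023, 0.1672]]
   edge 73.5 -167.9
   edge 146.3 -78.2
   edge 164.0 75.2
   centre [0.4063 0.2678]
storetop scene 0.084
[[0.4465, 0.3256], [0.3768, 0.3081], [0.407, 0.1618]]
   edge 71.8 -165.9
   edge 149.4 -78.3
   edge 168.5 76.5
   centre [0.4101 0.2651]
screws top top 0.084
[[0.4408, 0.3161], [0.4681, 0.1851], [0.4088, 0.1732], [0.3821, 0.3049]]
   edge 133.8 -78.2
   edge 60.5 -168.6
   edge 134.4 101.5
   edge 59.7 10.9
   centre [0.425  0.2448]
talltop scene 0.124
[[0.4301, 0.3035], [0.3988, 0.2972], [0.4131, 0.2437], [0.4389, 0.2552]]
   edge 31.9 -168.7
   edge 55.4 -75.0
   edge 28.2 23.9
   edge 49.1 100.3
   centre [0.4202 0.2749]
mscope head L/eyepieces [0.1867294  0.11215252 0.45373885] [ 0.17092677 -0.00329576  0.41767638]
knob [0.51934507 0.09625664 0.0893093 ]
head front lowleft corner [0.27251063 0.11781881 0.34579407]
body left top corner [0.53424652 0.06605388 0.31834134]
```

The +y (left) magazine is the tall one: its top is level with the guards at scene (338,180) and top (353,199), and the other sits clearly lower. The microscope eyepieces at about (0.19, 0.11, 0.45) stand between the arm and the work. I'll raise the arm and log its joints so I can fit the kinematics and cross safely.

```bash
cat > lg.py <<'E'
from h import *
s=sense();open('log.txt','a').write(' '.join(map(str,[*s['joints'],*s['tcp_pos']]))+'\n')
print(s['time_s'],s['joints'].round(2),s['tcp_pos'].round(4))
E
python3 lg.py; python3 -m inch '[{"z":1},{"z":1},{"z":1}]'; python3 lg.py;python3 -m inch '[{"z":1},{"z":1},{"x":-0.6,"y":1}]';python3 lg.py; python3 -m inch '[{"z":1},{"x":-0.6,"y":1},{"x":0,"y":0}]';python3 lg.py
```

```text
0.1 [-5.193e+01  2.209e+01  3.900e-01 -2.000e-02 -6.841e+01 -1.482e+01] [ 0.2465 -0.5737  0.2216]
0.1 [-5.193e+01  2.209e+01  3.900e-01 -2.000e-02 -6.841e+01 -1.482e+01] [ 0.2465 -0.5737  0.2216]
0.1 [-5.193e+01  2.209e+01  3.900e-01 -2.000e-02 -6.841e+01 -1.482e+01] [ 0.2465 -0.5737  0.2216]
0.1 [-5.193e+01  2.209e+01  3.900e-01 -2.000e-02 -6.841e+01 -1.482e+01] [ 0.2465 -0.5737  0.2216]$[0]: bad value
$[0]: bad value
$[0]: bad value
```

```bash
rm log.txt; python3 lg.py; python3 -m inch '[{"x":0,"y":0,"z":1,"ax":0,"ay":0,"az":0,"jaw":0},{"x":0,"y":0,"z":1,"ax":0,"ay":0,"az":0,"jaw":0},{"x":0,"y":0,"z":1,"ax":0,"ay":0,"az":0,"jaw":0}]'; python3 lg.py
```

```text
0.1 [-5.193e+01  2.209e+01  3.900e-01 -2.000e-02 -6.841e+01 -1.482e+01] [ 0.2465 -0.5737  0.2216]
time_s: 0.48
tcp_pos: [0.2446, -0.57, 0.3972]
ee_rot: [[-0.919, -0.394, -0.011], [-0.394, 0.919, 0.018], [0.003, 0.021, -1.0]]
wrist_force: [0.9, -1.3, 0.8]
gripper_width: 0.998
0.475 [-51.93  19.04  20.34  -0.17 -92.5  -14.86] [ 0.2446 -0.57    0.3972]
```

```bash
python3 -m inch '[{"x":0,"y":0,"z":1,"ax":0,"ay":0,"az":0,"jaw":0},{"x":0,"y":0,"z":0,"ax":0,"ay":0,"az":0,"jaw":0}]'; python3 lg.py
python3 -m inch '[{"x":-0.5,"y":1,"z":0,"ax":0,"ay":0,"az":0,"jaw":0},{"x":-0.5,"y":1,"z":0,"ax":0,"ay":0,"az":0,"jaw":0},{"x":0,"y":0,"z":0,"ax":0,"ay":0,"az":0,"jaw":0}]'; python3 lg.py
python3 -m inch '[{"x":0,"y":0,"z":1,"ax":0,"ay":0,"az":0,"jaw":0},{"x":0,"y":0,"z":1,"ax":0,"ay":0,"az":0,"jaw":0},{"x":0,"y":0,"z":0,"ax":0,"ay":0,"az":0,"jaw":0}]'; python3 lg.py
python3 - <<'E'
import numpy as np
from scipy.optimize import least_squares
D=np.loadtxt('log.txt');j=np.radians(D[:,:6]);r=np.hypot(D[:,6],D[:,7]);z=D[:,8]
def m(p):
    a,L1,L2,b,h,T=p;q=j[:,1]-j[:,2];w=q-j[:,4]
    return np.r_[a+L1*np.sin(j[:,1])+L2*np.cos(q)+b*np.sin(q)+T*np.cos(w)-r,h+L1*np.cos(j[:,1])-L2*np.sin(q)+b*np.cos(q)-T*np.sin(w)-z]
s=least_squares(m,[.1,.4,.4,0.05,.3,.25]);print(s.x.round(3),np.abs(s.fun).max());print(np.degrees(j[:,0]-np.arctan2(D[:,7],D[:,6])))
E
```

```text
time_s: 0.72
tcp_pos: [0.2445, -0.5705, 0.4645]
ee_rot: [[-0.919, -0.394, -0.006], [-0.394, 0.919, 0.009], [0.001, 0.011, -1.0]]
wrist_force: [0.1, 0.1, -0.4]
gripper_width: 1.0
0.725 [-5.193e+01  1.951e+01  3.019e+01 -9.000e-02 -1.013e+02 -1.489e+01] [ 0.2445 -0.5705  0.4645]
time_s: 1.1
tcp_pos: [0.1872, -0.4535, 0.4542]
ee_rot: [[-0.919, -0.394, -0.014], [-0.394, 0.919, 0.024], [0.003, 0.028, -1.0]]
wrist_force: [0.7, -1.2, 1.0]
gripper_width: 1.0
1.1 [-48.77   5.35  10.56  -0.31 -96.78 -18.04] [ 0.1872 -0.4535  0.4542]
time_s: 1.48
tcp_pos: [0.1867, -0.4522, 0.5711]
ee_rot: [[-0.919, -0.394, -0.021], [-0.395, 0.918, 0.035], [0.006, 0.04, -0.999]]
wrist_force: [-0.5, 0.1, 0.7]
gripper_width: 1.0
1.475 [ -48.77    8.59   30.78   -0.45 -114.49  -18.15] [ 0.1867 -0.4522  0.5711]
[0.027 0.545 0.422 0.001 0.123 0.251] 0.0010120821325606544
[14.81527897 14.84428639 14.87638495 18.80367898 18.79605065]
```

```bash
python3 - <<'E'
import numpy as np
from scipy.optimize import least_squares
D=np.loadtxt('log.txt');j=np.radians(D[:,:6]);z=D[:,8]
def m(p):
    a,L1,L2,b,h,T,lat,off=p;q=j[:,1]-j[:,2];w=q-j[:,4];t=j[:,0]+off
    rho=a+L1*np.sin(j[:,1])+L2*np.cos(q)+b*np.sin(q)+T*np.cos(w)
    return np.r_[rho*np.cos(t)-lat*np.sin(t)-D[:,6],rho*np.sin(t)+lat*np.cos(t)-D[:,7],h+L1*np.cos(j[:,1])-L2*np.sin(q)+b*np.cos(q)-T*np.sin(w)-z]
for o in(0,-.26):
    s=least_squares(m,[.1,.4,.4,0.05,.3,.25,-.1,o],max_nfev=5000);print(s.x.round(3),np.abs(s.fun).max())
from h import *
im=capture("scene");crop(im,300,0,340,300,2,'pics/s4.png')
im=capture("top");crop(im,300,50,340,350,2,'pics/t4.png')
E
```

```text
[ 0.003  0.564  0.421 -0.     0.157  0.302 -0.153 -0.011] 0.0004573880629755167
[ 0.003  0.564  0.421 -0.     0.157  0.302 -0.153 -0.011] 0.00045738813562001823
```

View pics/s4.png

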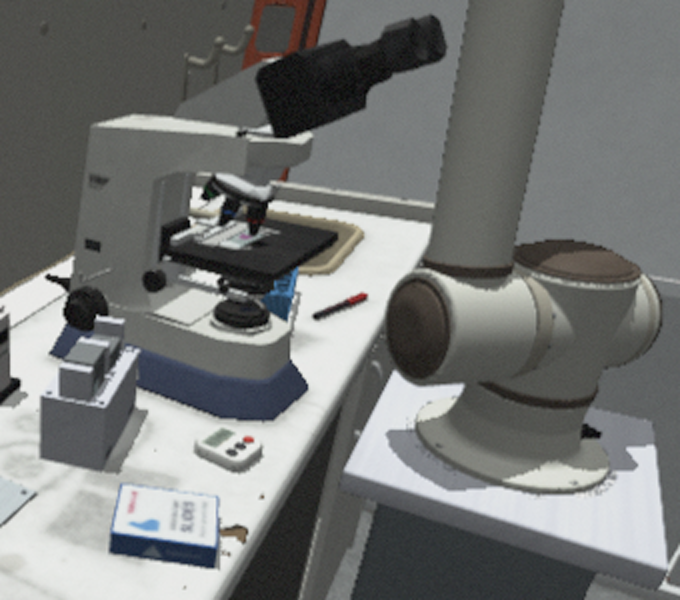

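View pics/t4.png

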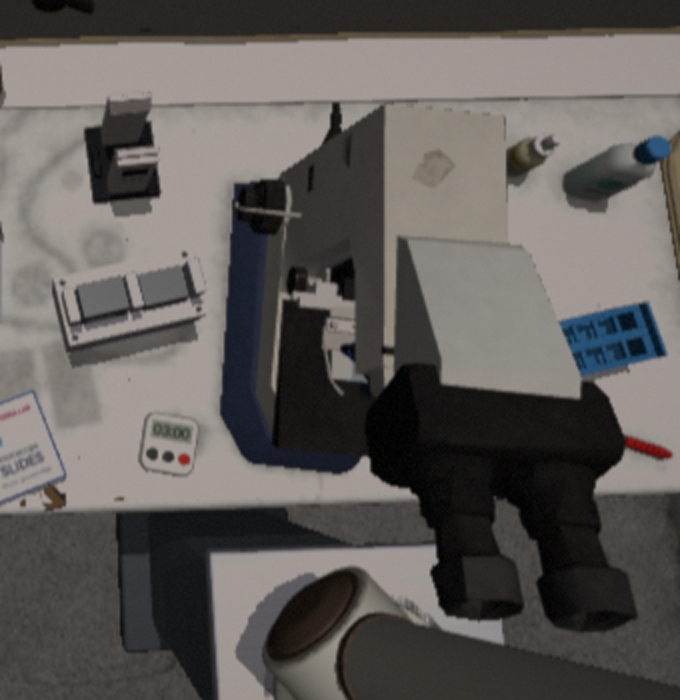

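```bash
python3 -m inch '[{"x":-0.27,"y":0.67,"z":0.3,"ax":0,"ay":0,"az":0,"jaw":0},{"x":-0.27,"y":0.67,"z":0.3,"ax":0,"ay":0,"az":0,"jaw":0},{"x":-0.27,"y":0.67,"z":0.3,"ax":0,"ay":0,"az":0,"jaw":0},{"x":0,"y":0,"z":0,"ax":0,"ay":0,"az":0,"jaw":0}]'; python3 lg.py
```

```text
time_s: 2.08
tcp_pos: [0.1391, -0.3296, 0.6131]
ee_rot: [[-0.918, -0.394, -0.036], [-0.396, 0.916, 0.058], [0.011, 0.067, -0.998]]
wrist_force: [0.0, -0.7, -0.3]
gripper_width: 1.001
2.075 [ -41.63   -3.19   24.7    -1.27 -121.64  -25.69] [ 0.1391 -0.3296  0.6131]
```

```bash
python3 - <<'E'
import numpy as np
a=np.radians(np.linspace(-67.1,33.5,13));r=np.linspace(.358,.345,13)
p=np.c_[r*np.cos(a),r*np.sin(a)];print((np.diff(p,axis=0)/.06).round(2).tolist())
E
```

```text
[[0.77, 0.41], [0.7, 0.52], [0.61, 0.61], [0.51, 0.69], [0.41, 0.76], [0.29, 0.81], [0.17, 0.84], [0.04, 0.85], [-0.08, 0.85], [-0.2, 0.82], [-0.32, 0.78], [-0.43, 0.73]]
```

```bash
python3 -m inch '[{"x":0.77,"y":0.41,"z":0,"ax":-0.08,"ay":-0.04,"az":0.65,"jaw":0},{"x":0.7,"y":0.52,"z":0,"ax":-0.08,"ay":-0.04,"az":0.65,"jaw":0},{"x":0.61,"y":0.61,"z":0,"ax":-0.08,"ay":-0.04,"az":0.65,"jaw":0}]'; python3 lg.py
python3 -m inch '[{"x":0.51,"y":0.69,"z":0,"ax":-0.05,"ay":-0.02,"az":0.65,"jaw":0},{"x":0.41,"y":0.76,"z":0,"ax":-0.05,"ay":-0.02,"az":0.65,"jaw":0},{"x":0,"y":0,"z":0,"ax":0,"ay":0,"az":0,"jaw":0}]'; python3 lg.py
```

```text
time_s: 2.45
tcp_pos: [0.2677, -0.2373, 0.6061]
ee_rot: [[-0.733, -0.679, -0.037], [-0.68, 0.733, 0.01], [0.02, 0.033, -0.999]]
wrist_force: [1.2, -0.8, 0.2]
gripper_width: 0.997
2.45 [-1.5030e+01 -4.6000e+00  2.1960e+01 -1.0000e-02 -1.1877e+02 -3.2160e+01] [ 0.2677 -0.2373  0.6061]
time_s: 2.82
tcp_pos: [0.3303, -0.1444, 0.5975]
ee_rot: [[-0.548, -0.835, -0.047], [-0.836, 0.549, -0.014], [0.037, 0.032, -0.999]]
wrist_force: [0.4, 0.3, -0.5]
gripper_width: 1.002
2.825 [   3.29   -4.61   20.37    0.71 -117.71  -36.26] [ 0.3303 -0.1444  0.5975]
```

```bash
python3 -m inch '[{"x":0.32,"y":0.81,"z":0.2,"ax":0.02,"ay":-0.09,"az":0.7,"jaw":0},{"x":0.18,"y":0.86,"z":0.2,"ax":0.02,"ay":-0.09,"az":0.7,"jaw":0},{"x":0.04,"y":0.87,"z":0.2,"ax":0.02,"ay":-0.09,"az":0.7,"jaw":0}]'; python3 lg.py
python3 -m inch '[{"x":-0.08,"y":0.85,"z":0.1,"ax":0.0,"ay":-0.09,"az":0.7,"jaw":0},{"x":-0.2,"y":0.82,"z":0.1,"ax":0.0,"ay":-0.05,"az":0.7,"jaw":0},{"x":-0.3,"y":0.8,"z":0.1,"ax":0,"ay":0,"az":0.7,"jaw":0}]'; python3 lg.py
```

```text
time_s: 3.2
tcp_pos: [0.3662, 0.0099, 0.6276]
ee_rot: [[-0.213, -0.977, -0.008], [-0.977, 0.213, -0.016], [0.018, 0.005, -1.0]]
wrist_force: [1.5, 1.0, -0.2]
gripper_width: 1.0
3.2 [  27.96   -3.39   26.12    0.69 -120.37  -39.89] [0.3662 0.0099 0.6276]
time_s: 3.58
tcp_pos: [0.3336, 0.1633, 0.6405]
ee_rot: [[0.158, -0.987, 0.014], [-0.987, -0.158, -0.02], [0.022, -0.01, -1.0]]
wrist_force: [1.4, 0.6, 0.7]
gripper_width: 1.001
3.575 [  52.79   -2.48   28.66    1.57 -121.59  -42.89] [0.3336 0.1633 0.6405]
```

```bash
python3 -m inch '[{"x":0.5,"y":0.62,"z":-0.7,"ax":0.1,"ay":0.07,"az":0.2,"jaw":0},{"x":0.5,"y":0.62,"z":-0.7,"ax":0,"ay":0,"az":0,"jaw":0},{"x":0.4,"y":0.55,"z":-0.8,"ax":0,"ay":0,"az":0,"jaw":0},{"x":0,"y":0,"z":-0.9,"ax":0,"ay":0,"az":0,"jaw":0},{"x":0,"y":0,"z":0,"ax":0,"ay":0,"az":0,"jaw":0}]'; python3 lg.py; python3 - <<'E'
from h import *
im=capture("scene");crop(im,230,0,400,300,2,'pics/s5.png')
E
```

```text
time_s: 4.2
tcp_pos: [0.4171, 0.2702, 0.4428]
ee_rot: [[0.195, -0.981, -0.013], [-0.981, -0.195, -0.016], [0.013, 0.016, -1.0]]
wrist_force: [-0.2, -0.5, 0.8]
gripper_width: 0.999
4.2 [ 5.168e+01  5.690e+00  9.300e+00 -2.000e-02 -9.480e+01 -4.044e+01] [0.4171 0.2702 0.4428]
```

View pics/s5.png

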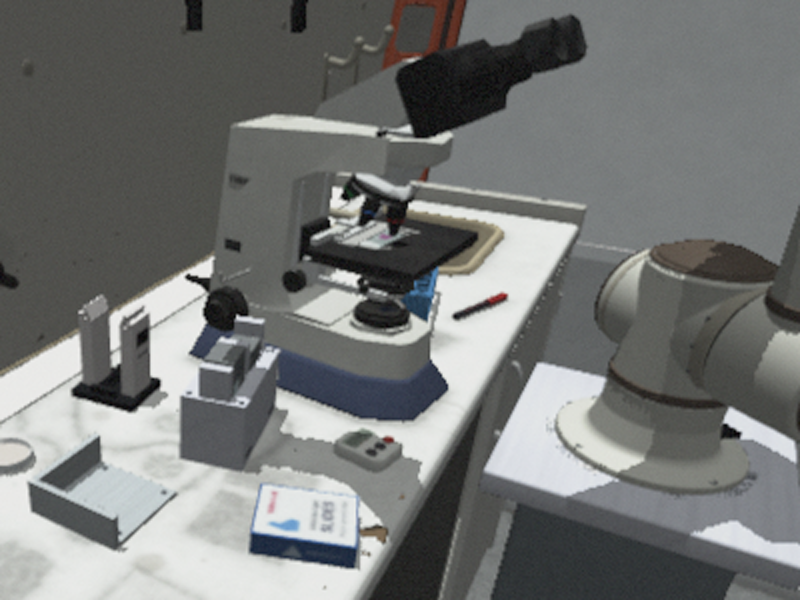

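The scene view shows the arm clear of the microscope. The open fingers are visible near (340,5) in the full picture, above the store. I'll descend now.

```bash
python3 -m inch '[{"x":0,"y":0.05,"z":-0.9,"ax":0.03,"ay":-0.03,"az":0,"jaw":0},{"x":0,"y":0.05,"z":-0.9,"ax":0.03,"ay":-0.03,"az":0,"jaw":0},{"x":0,"y":0,"z":-0.9,"ax":0.03,"ay":-0.03,"az":0,"jaw":0},{"x":0,"y":0,"z":-0.9,"ax":0,"ay":0,"az":0,"jaw":0},{"x":0,"y":0,"z":-0.6,"ax":0,"ay":0,"az":0,"jaw":0},{"x":0,"y":0,"z":0,"ax":0,"ay":0,"az":0,"jaw":0}]'; python3 lg.py; python3 - <<'E'
from h import *
im=capture("scene");crop(im,280,60,140,190,4,'pics/s6.png')
im=capture("top");crop(im,300,130,140,110,5,'pics/t6.png')
E
```

```text
time_s: 5.0
tcp_pos: [0.435, 0.2874, 0.2159]
ee_rot: [[0.191, -0.98, 0.052], [-0.981, -0.189, 0.043], [-0.032, -0.059, -0.998]]
wrist_force: [0.9, -0.3, 0.4]
gripper_width: 1.002
5.0 [ 51.8   10.27 -17.6    0.95 -58.38 -41.29] [0.435  0.2874 0.2159]
```

View pics/s6.png

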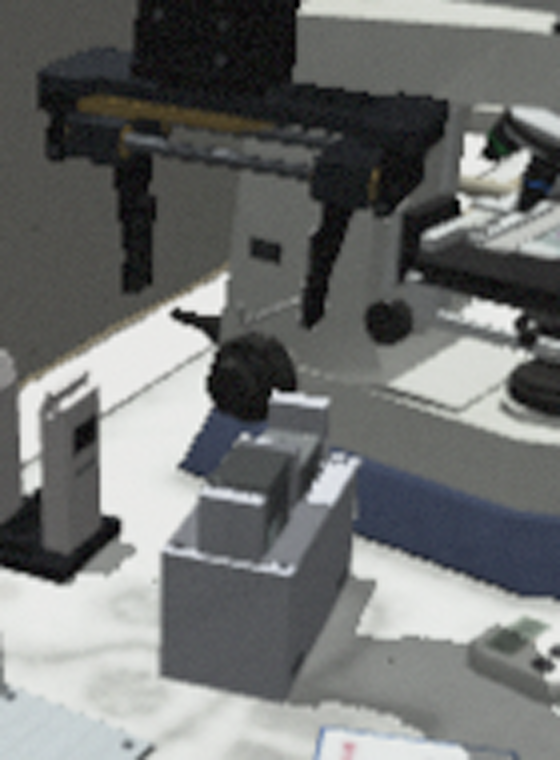

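View pics/t6.png

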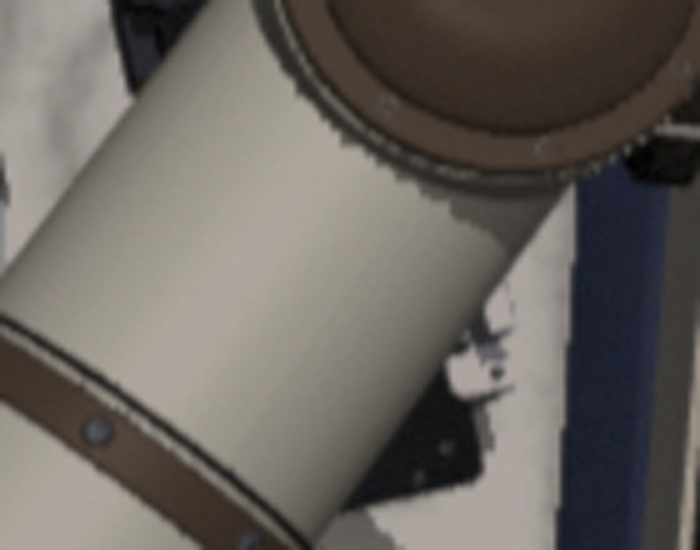

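The scene crop shows both fingers above the store, open along its x. The top view is blocked by the forearm. The fast descent drifted (tilt 3.9°, xy +17 mm), so I'll correct that and go slower.

```bash
cat > d.py <<'E'
# remaining correction in row units: d.py x y z azim_of_tool_y(deg)
import sys
from h import *
a=list(map(float,sys.argv[1:5]));s=sense();R=s['ee_rot'];z=R[:,2];p=s['tcp_pos']
y=np.degrees(np.arctan2(R[1,1],R[0,1]));dy=(a[3]-y+90)%180-90
print('t',round(s['time_s'],2),'p',p.round(4),'F',s['wrist_force'].round(1),'w',round(s['gripper_width'],3),'yaw',round(y%360,1),'z',z.round(4)[:2])
print('rows: x y z',((np.array(a[:3])-p)/.06).round(2),'ax ay az',(np.degrees([-z[1],z[0],0])/10).round(2)[:2],round(dy/10,2),'j',s['joints'].round(0))
E
python3 -m inch '[{"x":-0.15,"y":-0.1,"z":0,"ax":-0.13,"ay":0.15,"az":0,"jaw":0},{"x":-0.15,"y":-0.08,"z":0,"ax":-0.12,"ay":0.15,"az":0,"jaw":0},{"x":0,"y":0,"z":0,"ax":0,"ay":0,"az":0,"jaw":0}]'; python3 d.py .418 .277 .14 191.5
```

```text
time_s: 5.48
tcp_pos: [0.4231, 0.2823, 0.2294]
ee_rot: [[0.192, -0.981, 0.017], [-0.981, -0.191, 0.016], [-0.013, -0.02, -1.0]]
wrist_force: [0.3, 0.4, 0.5]
gripper_width: 1.001
t 5.47 p [0.4231 0.2823 0.2294] F [0.3 0.4 0.5] w 1.001 yaw 191.0 z [0.0168 0.0164]
rows: x y z [-0.08 -0.09 -1.49] ax ay az [-0.09  0.1 ] 0.05 j [ 52.  10. -16.   0. -63. -41.]
```

```bash
python3 -m inch '[{"x":-0.08,"y":-0.09,"z":-0.4,"ax":-0.09,"ay":0.1,"az":0.05,"jaw":0},{"x":-0.05,"y":-0.04,"z":-0.4,"ax":-0.03,"ay":0.03,"az":0,"jaw":0},{"x":-0.05,"y":-0.04,"z":-0.4,"ax":-0.03,"ay":0.03,"az":0,"jaw":0},{"x":0,"y":0,"z":0,"ax":0,"ay":0,"az":0,"jaw":0}]'; python3 d.py .418 .277 .14 191.5
```

```text
time_s: 5.98
tcp_pos: [0.4138, 0.2732, 0.1578]
ee_rot: [[0.201, -0.98, -0.007], [-0.98, -0.201, -0.005], [0.003, 0.008, -1.0]]
wrist_force: [-0.7, -0.8, 0.4]
gripper_width: 0.998
t 5.97 p [0.4138 0.2732 0.1578] F [-0.7 -0.8  0.4] w 0.998 yaw 191.6 z [-0.0069 -0.0045]
rows: x y z [ 0.07  0.06 -0.3 ] ax ay az [ 0.03 -0.04] -0.01 j [ 52.  13. -22.  -0. -55. -40.]
```

```bash
python3 -m inch '[{"x":0.07,"y":0.06,"z":-0.3,"ax":0.03,"ay":-0.04,"az":0,"jaw":0},{"x":0,"y":0,"z":-0.3,"ax":0,"ay":0,"az":0,"jaw":0},{"x":0,"y":0,"z":-0.3,"ax":0,"ay":0,"az":0,"jaw":0},{"x":0,"y":0,"z":0,"ax":0,"ay":0,"az":0,"jaw":0}]'; python3 d.py .418 .277 .092 191.5
```

```text
time_s: 6.48
tcp_pos: [0.4213, 0.2795, 0.1064]
ee_rot: [[0.203, -0.979, 0.007], [-0.979, -0.203, 0.006], [-0.005, -0.008, -1.0]]
wrist_force: [-0.4, -0.0, 0.9]
gripper_width: 0.999
t 6.47 p [0.4213 0.2795 0.1064] F [-0.4 -0.   0.9] w 0.999 yaw 191.7 z [0.0071 0.0063]
rows: x y z [-0.06 -0.04 -0.24] ax ay az [-0.04  0.04] -0.02 j [ 52.  17. -26.   0. -46. -40.]
```

```bash
python3 -m inch '[{"x":-0.06,"y":-0.04,"z":-0.14,"ax":-0.04,"ay":0.04,"az":-0.02,"jaw":0},{"x":0,"y":0,"z":-0.1,"ax":0,"ay":0,"az":0,"jaw":0},{"x":0,"y":0,"z":0,"ax":0,"ay":0,"az":0,"jaw":0}]'; python3 d.py .418 .277 .092 191.5;  python3 - <<'E'
from h import *
im=capture("scene");crop(im,290,100,110,130,5,'pics/s7.png')
E
```

```text
time_s: 6.85
tcp_pos: [0.4189, 0.2784, 0.0935]
ee_rot: [[0.2, -0.98, 0.003], [-0.98, -0.2, 0.002], [-0.002, -0.004, -1.0]]
wrist_force: [-0.5, 0.0, 0.0]
gripper_width: 0.999
t 6.85 p [0.4189 0.2784 0.0935] F [-0.5  0.   0. ] w 0.999 yaw 191.5 z [0.0032 0.0023]
rows: x y z [-0.01 -0.02 -0.03] ax ay az [-0.01  0.02] -0.0 j [ 52.  18. -27.   0. -45. -41.]
```

View pics/s7.png

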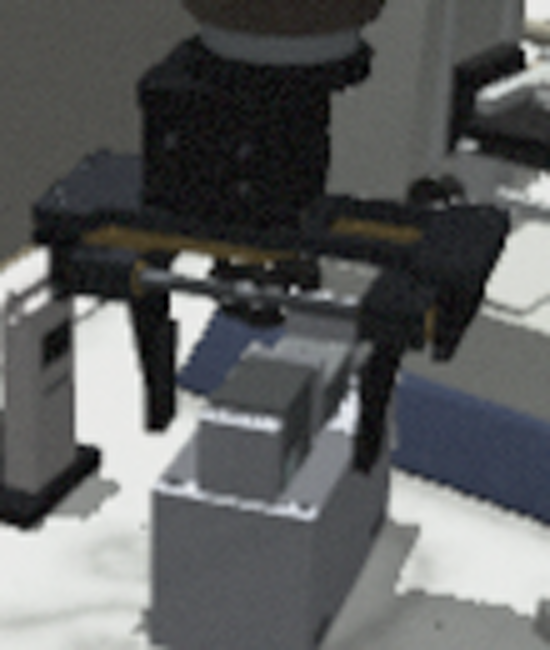

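The fingers straddle the tall magazine, with tips at crop (155,425) and (370,465) just above the store top. I'll close the jaw.

```bash
python3 -m inch '[{"x":0,"y":0,"z":0,"ax":0,"ay":0,"az":0,"jaw":100},{"x":0,"y":0,"z":0,"ax":0,"ay":0,"az":0,"jaw":180},{"x":0,"y":0,"z":0,"ax":0,"ay":0,"az":0,"jaw":255},{"x":0,"y":0,"z":0,"ax":0,"ay":0,"az":0,"jaw":255},{"x":0,"y":0,"z":0,"ax":0,"ay":0,"az":0,"jaw":255}]'; python3 d.py .418 .277 .092 191.5
```

```text
time_s: 7.52
tcp_pos: [0.4194, 0.2789, 0.0945]
ee_rot: [[0.2, -0.98, 0.005], [-0.98, -0.2, 0.004], [-0.003, -0.005, -1.0]]
wrist_force: [1.1, 0.7, -0.8]
gripper_width: 0.512
t 7.53 p [0.4194 0.2789 0.0945] F [ 1.1  0.7 -0.8] w 0.512 yaw 191.5 z [0.0047 0.0038]
rows: x y z [-0.02 -0.03 -0.04] ax ay az [-0.02  0.03] -0.0 j [ 52.  18. -27.   0. -45. -41.]
```

```bash
python3 -m inch '[{"x":0,"y":0,"z":0,"ax":0,"ay":0,"az":0,"jaw":255},{"x":0,"y":0,"z":0,"ax":0,"ay":0,"az":0,"jaw":255},{"x":0,"y":0,"z":0,"ax":0,"ay":0,"az":0,"jaw":255}]'; python3 d.py .418 .277 .092 191.5
```

```text
time_s: 7.9
tcp_pos: [0.4194, 0.2789, 0.0946]
ee_rot: [[0.2, -0.98, 0.005], [-0.98, -0.2, 0.004], [-0.003, -0.005, -1.0]]
wrist_force: [-0.7, -0.1, -0.1]
gripper_width: 0.391
t 7.9 p [0.4194 0.2789 0.0946] F [-0.7 -0.1 -0.1] w 0.391 yaw 191.5 z [0.0047 0.0038]
rows: x y z [-0.02 -0.03 -0.04] ax ay az [-0.02  0.03] -0.0 j [ 52.  18. -27.   0. -45. -41.]
```

```bash
python3 -m inch '[{"x":0,"y":0,"z":0.1,"ax":0,"ay":0,"az":0,"jaw":255},{"x":0,"y":0,"z":0.1,"ax":0,"ay":0,"az":0,"jaw":255},{"x":0,"y":0,"z":0.1,"ax":0,"ay":0,"az":0,"jaw":255}]'; python3 d.py .4194 .2789 .18 191.5
```

```text
time_s: 8.28
tcp_pos: [0.4184, 0.278, 0.1124]
ee_rot: [[0.199, -0.98, 0.002], [-0.98, -0.199, 0.002], [-0.001, -0.002, -1.0]]
wrist_force: [-0.3, 0.4, -2.1]
gripper_width: 0.391
t 8.28 p [0.4184 0.278  0.1124] F [-0.3  0.4 -2.1] w 0.391 yaw 191.5 z [0.0022 0.0015]
rows: x y z [0.02 0.02 1.13] ax ay az [-0.01  0.01] -0.0 j [ 52.  17. -25.   0. -48. -41.]
```

```bash
python3 -m inch '[{"x":0.02,"y":0.02,"z":0.15,"ax":0,"ay":0,"az":0,"jaw":255},{"x":0,"y":0,"z":0.15,"ax":0,"ay":0,"az":0,"jaw":255},{"x":0,"y":0,"z":0.15,"ax":0,"ay":0,"az":0,"jaw":255},{"x":0,"y":0,"z":0.15,"ax":0,"ay":0,"az":0,"jaw":255}]'; python3 d.py .4194 .2789 .18 191.5
```

```text
time_s: 8.78
tcp_pos: [0.4197, 0.2792, 0.1512]
ee_rot: [[0.199, -0.98, 0.002], [-0.98, -0.199, 0.002], [-0.001, -0.003, -1.0]]
wrist_force: [0.6, 0.2, -2.1]
gripper_width: 0.387
t 8.78 p [0.4197 0.2792 0.1512] F [ 0.6  0.2 -2.1] w 0.387 yaw 191.5 z [0.0024 0.002 ]
rows: x y z [-0.   -0.01  0.48] ax ay az [-0.01  0.01] 0.0 j [ 52.  14. -22.   0. -53. -41.]
```

```bash
python3 -m inch '[{"x":0,"y":0,"z":0.2,"ax":0,"ay":0,"az":0,"jaw":255},{"x":0,"y":0,"z":0.2,"ax":0,"ay":0,"az":0,"jaw":255},{"x":0,"y":0,"z":0.3,"ax":0,"ay":0,"az":0,"jaw":255},{"x":0,"y":0,"z":0.4,"ax":0,"ay":0,"az":0,"jaw":255},{"x":0,"y":0,"z":0.3,"ax":0,"ay":0,"az":0,"jaw":255},{"x":0,"y":0,"z":0,"ax":0,"ay":0,"az":0,"jaw":255}]'; python3 d.py .4194 .2789 .24 191.5
python3 - <<'E'
from h import *
a=cv2.imread('pics/top0.png')[:,:,::-1]; b=cv2.imread('pics/scene0.png')[:,:,::-1]
crop(a,245,155,60,62,9,'pics/t8.png')
crop(b,240,210,85,70,8,'pics/s8.png')
crop(a,335,90,55,70,8,'pics/t9.png')
crop(b,260,140,55,70,8,'pics/s9.png')
im=capture("scene");crop(im,270,60,130,150,4,'pics/s10.png')
E
```

```text
time_s: 9.52
tcp_pos: [0.4196, 0.2792, 0.2416]
ee_rot: [[0.199, -0.98, 0.004], [-0.98, -0.199, 0.004], [-0.003, -0.005, -1.0]]
wrist_force: [-0.2, 0.1, -1.8]
gripper_width: 0.387
t 9.53 p [0.4196 0.2792 0.2416] F [-0.2  0.1 -1.8] w 0.387 yaw 191.5 z [0.0041 0.0043]
rows: x y z [-0.   -0.01 -0.03] ax ay az [-0.02  0.02] 0.0 j [ 52.   9. -15.   0. -66. -41.]
```

View pics/t8.png

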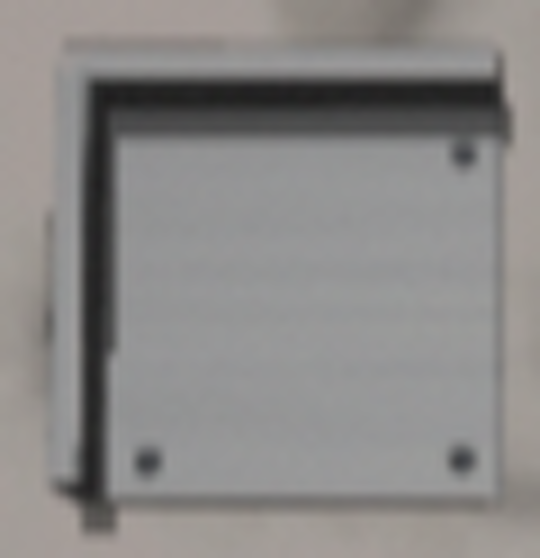

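View pics/s8.png

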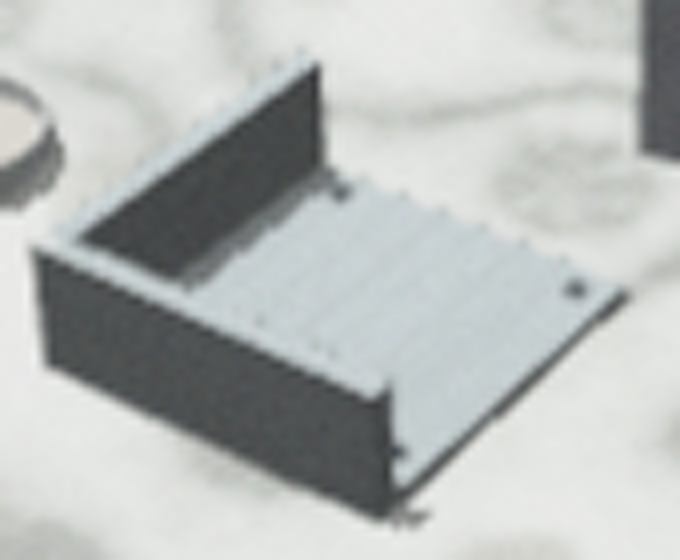

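View pics/t9.png

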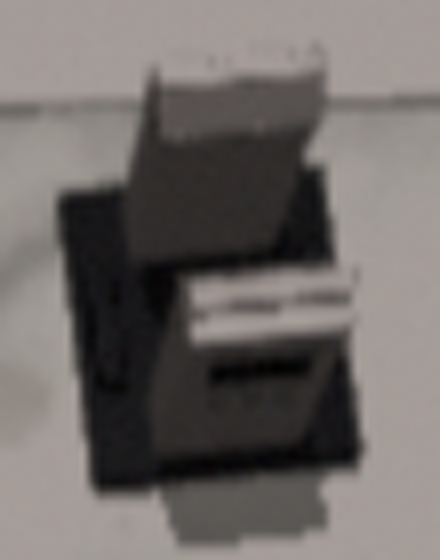

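View pics/s9.png

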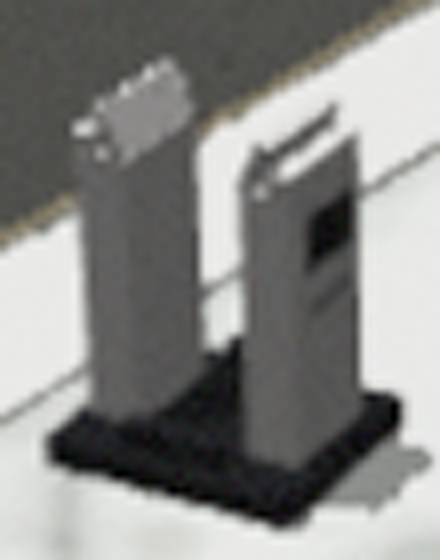

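View pics/s10.png

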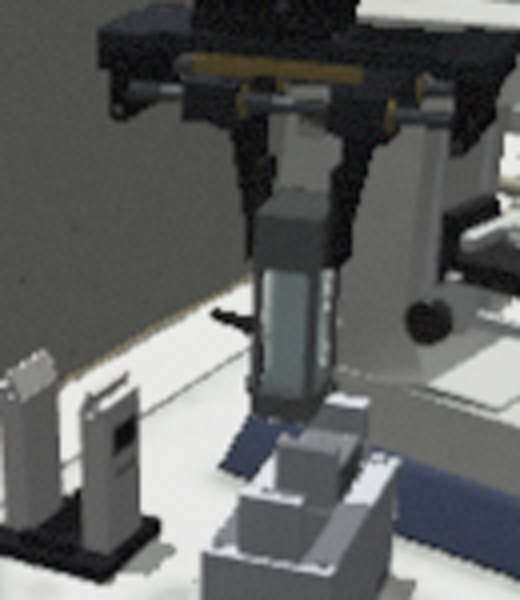

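The right magazine is out and clear of the store, upright in the gripper at crop (295,300). Next I'll work out the corner and bay poses.

```bash
python3 - <<'E'
from h import *
def T(x0,y0,s,p): return [((U+.5)/s-.5+x0,(V+.5)/s-.5+y0) for U,V in p]
def show(name,cam,pts,z):
    w=np.array([ray(cam,u,v,z) for u,v in pts]);print(name,cam,z,w[:,:2].round(4).tolist())
    for i in range(len(w)-1):
        d=w[(i+1)]-w[i];print('   edge',round(1000*np.hypot(d[0],d[1]),1),round(np.degrees(np.arctan2(d[1],d[0])),1))
t8=(245,155,9);s8=(240,210,8)
show('fence inner','top',T(*t8,[(500,78),(89,78),(80,485)]),.04)
show('fence outer','top',T(*t8,[(500,44),(62,48),(52,488)]),.04)
show('floor corner','top',T(*t8,[(503,500)]),.005)
show('screws','top',T(*t8,[(463,155),(461,460),(148,462)]),.005)
show('fence inner','scene',T(*s8,[(322,64),(80,241),(385,385)]),.04)
show('fence outer','scene',T(*s8,[(302,52),(36,246),(375,402)]),.04)
show('floor corner','scene',T(*s8,[(628,292)]),.005)
show('screws','scene',T(*s8,[(343,192),(576,289)]),.005)
t9=(335,90,8);s9=(260,140,8)
show('base','top',T(*t9,[(60,203),(322,172),(358,465),(97,490),(60,203)]),.012)
show('base','scene',T(*s9,[(50,440),(285,515),(402,405)]),.012)
show('near cheek outer top','top',T(*t9,[(190,345),(352,330)]),.123)
show('near cheek inner top','top',T(*t9,[(182,272),(355,268)]),.123)
show('far cheek outer top','top',T(*t9,[(155,70),(325,50)]),.123)
show('far cheek bottom of inner','top',T(*t9,[(128,258),(275,240)]),.012)
show('far cheek flare','top',T(*t9,[(160,136),(320,118)]),.113)
show('near cheek outer bottom','top',T(*t9,[(152,452),(305,440)]),.012)
E
```

```text
fence inner top 0.04 [[0.5134, 0.3815], [0.5158, 0.4837], [0.4135, 0.4858]]
   edge 102.3 88.7
   edge 102.3 178.9
fence outer top 0.04 [[0.5222, 0.3813], [0.5236, 0.4904], [0.413, 0.4926]]
   edge 109.1 89.2
   edge 110.7 178.9
floor corner top 0.005 [[0.4118, 0.384]]
screws top 0.005 [[0.5021, 0.3927], [0.4224, 0.3945], [0.4239, 0.4741]]
   edge 79.7 178.7
   edge 79.6 88.9
fence inner scene 0.04 [[0.5156, 0.3831], [0.517, 0.4827], [0.4175, 0.4877]]
   edge 99.7 89.2
   edge 99.6 177.2
fence outer scene 0.04 [[0.5241, 0.3811], [0.5249, 0.4904], [0.4157, 0.4941]]
   edge 109.3 89.5
   edge 109.3 178.1
floor corner scene 0.005 [[0.4131, 0.386]]
screws scene 0.005 [[0.5049, 0.3901], [0.4255, 0.3924]]
   edge 79.4 178.3
base top 0.012 [[0.6363, 0.2809], [0.6444, 0.2024], [0.5538, 0.1962], [0.5479, 0.2732], [0.6363, 0.2809]]
   edge 78.9 -84.1
   edge 90.8 -176.1
   edge 77.2 94.4
   edge 88.7 5.0
base scene 0.012 [[0.6407, 0.2803], [0.5489, 0.278], [0.5575, 0.1986]]
   edge 91.9 -178.6
   edge 79.9 -83.8
near cheek outer top top 0.123 [[0.5542, 0.2571], [0.5574, 0.215]]
   edge 42.3 -85.7
near cheek inner top top 0.123 [[0.574, 0.2584], [0.5741, 0.2133]]
   edge 45.0 -89.8
far cheek outer top top 0.123 [[0.6295, 0.2631], [0.6342, 0.2182]]
   edge 45.2 -84.0
far cheek bottom of inner top 0.012 [[0.6187, 0.2613], [0.6234, 0.2174]]
   edge 44.2 -83.9
far cheek flare top 0.113 [[0.6153, 0.2615], [0.6195, 0.2188]]
   edge 42.9 -84.4
near cheek outer bottom top 0.012 [[0.5591, 0.2566], [0.5617, 0.2115]]
   edge 45.2 -86.6
```

```bash
python3 -m inch '[{"x":0.2,"y":0.5,"z":0,"ax":0,"ay":0,"az":-0.25,"jaw":255},{"x":0.21,"y":0.55,"z":0,"ax":0,"ay":0,"az":-0.25,"jaw":255},{"x":0.21,"y":0.55,"z":0,"ax":0,"ay":0,"az":-0.25,"jaw":255},{"x":0.21,"y":0.55,"z":0,"ax":0,"ay":0,"az":-0.25,"jaw":255},{"x":0.21,"y":0.55,"z":0,"ax":0,"ay":0,"az":-0.25,"jaw":255},{"x":0,"y":0,"z":0,"ax":0,"ay":0,"az":0,"jaw":255}]'; python3 d.py .483 .444 .092 178.8
```

```text
time_s: 10.32
tcp_pos: [0.48, 0.4424, 0.2319]
ee_rot: [[-0.027, -1.0, -0.008], [-1.0, 0.027, -0.008], [0.008, 0.008, -1.0]]
wrist_force: [0.0, -0.8, -2.6]
gripper_width: 0.391
t 10.32 p [0.48   0.4424 0.2319] F [ 0.  -0.8 -2.6] w 0.391 yaw 178.4 z [-0.0085 -0.0076]
rows: x y z [ 0.05  0.03 -2.33] ax ay az [ 0.04 -0.05] 0.04 j [ 57.  25.   6.  -0. -72. -58.]
```

```bash
python3 -m inch '[{"x":0.02,"y":0.01,"z":-0.3,"ax":0.04,"ay":-0.05,"az":0.04,"jaw":255},{"x":0,"y":0,"z":-0.3,"ax":0,"ay":0,"az":0,"jaw":255},{"x":0,"y":0,"z":-0.3,"ax":0,"ay":0,"az":0,"jaw":255},{"x":0,"y":0,"z":-0.3,"ax":0,"ay":0,"az":0,"jaw":255},{"x":0,"y":0,"z":-0.3,"ax":0,"ay":0,"az":0,"jaw":255},{"x":0,"y":0,"z":0,"ax":0,"ay":0,"az":0,"jaw":255}]'; python3 d.py .483 .444 .092 178.8
```

```text
time_s: 11.08
tcp_pos: [0.4772, 0.4363, 0.133]
ee_rot: [[-0.02, -1.0, -0.01], [-1.0, 0.02, -0.012], [0.012, 0.009, -1.0]]
wrist_force: [0.3, -0.6, -1.4]
gripper_width: 0.388
t 11.07 p [0.4772 0.4363 0.133 ] F [ 0.3 -0.6 -1.4] w 0.388 yaw 178.8 z [-0.0095 -0.012 ]
rows: x y z [ 0.1   0.13 -0.68] ax ay az [ 0.07 -0.05] -0.0 j [ 57.  29.  -2.  -0. -60. -58.]
```

```bash
python3 -m inch '[{"x":0.1,"y":0.13,"z":-0.2,"ax":0.08,"ay":-0.06,"az":0,"jaw":255},{"x":0.02,"y":0.03,"z":-0.2,"ax":0.02,"ay":-0.02,"az":0,"jaw":255},{"x":0,"y":0,"z":-0.15,"ax":0,"ay":0,"az":0,"jaw":255},{"x":0,"y":0,"z":0,"ax":0,"ay":0,"az":0,"jaw":255}]'; python3 d.py .483 .444 .090 178.8
python3 - <<'E'
from h import *
im=capture("scene");crop(im,220,110,130,170,4,'pics/s11.png')
im=capture("top");crop(im,210,120,130,130,5,'pics/t11.png')
E
```

```text
time_s: 11.58
tcp_pos: [0.4852, 0.4464, 0.0989]
ee_rot: [[-0.02, -1.0, 0.006], [-1.0, 0.02, 0.007], [-0.008, -0.006, -1.0]]
wrist_force: [-0.1, 0.3, -1.6]
gripper_width: 0.387
t 11.57 p [0.4852 0.4464 0.0989] F [-0.1  0.3 -1.6] w 0.387 yaw 178.9 z [0.0063 0.0074]
rows: x y z [-0.04 -0.04 -0.15] ax ay az [-0.04  0.04] -0.01 j [ 57.  31.  -4.   0. -55. -58.]
```

View pics/s11.png

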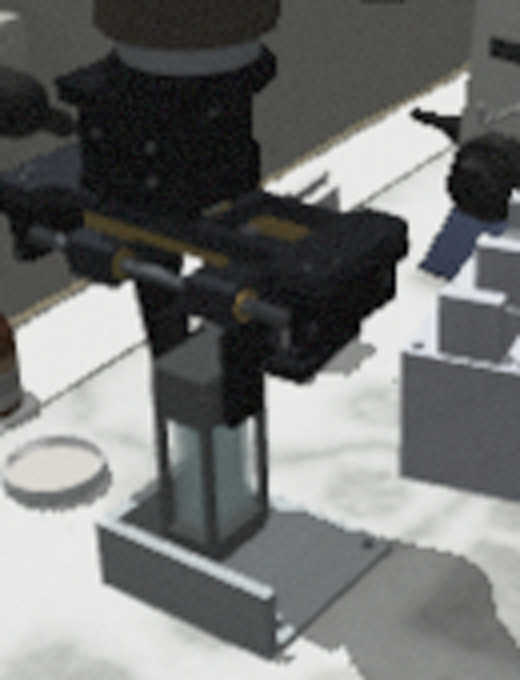

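View pics/t11.png

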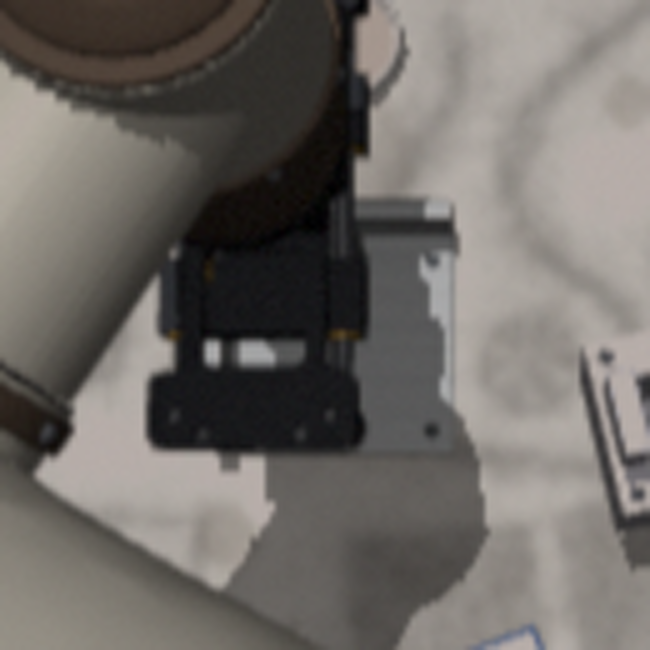

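The magazine is inside the corner plate, just above its floor, with gaps to both fences (crop (210,545) in the scene view). I'll go lower, then slide it in.

```bash
python3 -m inch '[{"x":0,"y":0,"z":-0.08,"ax":-0.04,"ay":0.04,"az":0,"jaw":255},{"x":0,"y":0,"z":-0.05,"ax":0,"ay":0,"az":0,"jaw":255},{"x":0,"y":0,"z":0,"ax":0,"ay":0,"az":0,"jaw":255}]'; python3 d.py .483 .459 .0885 178.8
```

```text
time_s: 12.05
tcp_pos: [0.4861, 0.4475, 0.0928]
ee_rot: [[-0.02, -1.0, 0.002], [-1.0, 0.02, 0.003], [-0.003, -0.002, -1.0]]
wrist_force: [0.8, -0.5, -2.1]
gripper_width: 0.392
t 12.05 p [0.4861 0.4475 0.0928] F [ 0.8 -0.5 -2.1] w 0.392 yaw 178.9 z [0.0016 0.0033]
rows: x y z [-0.05  0.19 -0.07] ax ay az [-0.02  0.01] -0.01 j [ 57.  32.  -4.  -0. -55. -58.]
```

Now I'll slide in +y in small steps until it touches.

```bash
python3 -m inch '[{"x":0,"y":0.06,"z":-0.05,"ax":-0.01,"ay":0.01,"az":0,"jaw":255},{"x":0,"y":0.05,"z":0,"ax":0,"ay":0,"az":0,"jaw":255},{"x":0,"y":0.03,"z":0,"ax":0,"ay":0,"az":0,"jaw":255},{"x":0,"y":0,"z":0,"ax":0,"ay":0,"az":0,"jaw":255}]'; python3 d.py .483 .459 .0885 178.8;python3 -m inch '[{"x":0,"y":0.03,"z":0,"ax":0,"ay":0,"az":0,"jaw":255},{"x":0,"y":0,"z":0,"ax":0,"ay":0,"az":0,"jaw":255}]'; python3 d.py .483 .459 .0885 178.8
```

```text
time_s: 12.55
tcp_pos: [0.4862, 0.4568, 0.0899]
ee_rot: [[-0.019, -1.0, 0.0], [-1.0, 0.019, 0.002], [-0.002, -0.0, -1.0]]
wrist_force: [0.3, 1.0, -2.2]
gripper_width: 0.393
t 12.55 p [0.4862 0.4568 0.0899] F [ 0.3  1.  -2.2] w 0.393 yaw 178.9 z [0.0002 0.0019]
rows: x y z [-0.05  0.04 -0.02] ax ay az [-0.01  0.  ] -0.01 j [ 57.  32.  -3.  -0. -55. -58.]
time_s: 12.8
tcp_pos: [0.4862, 0.4588, 0.09]
ee_rot: [[-0.019, -1.0, 0.0], [-1.0, 0.019, 0.002], [-0.002, -0.0, -1.0]]
wrist_force: [0.1, -0.2, -1.3]
gripper_width: 0.387
t 12.8 p [0.4862 0.4588 0.09  ] F [ 0.1 -0.2 -1.3] w 0.387 yaw 178.9 z [0.0003 0.002 ]
rows: x y z [-0.05  0.   -0.02] ax ay az [-0.01  0.  ] -0.01 j [ 57.  32.  -2.  -0. -55. -58.]
```

```bash
for i in 1; do python3 -m inch '[{"x":0,"y":0.02,"z":0,"ax":0,"ay":0,"az":0,"jaw":255},{"x":0,"y":0,"z":0,"ax":0,"ay":0,"az":0,"jaw":255}]'; done; python3 -m inch '[{"x":0,"y":0.02,"z":0,"ax":0,"ay":0,"az":0,"jaw":255},{"x":0,"y":0,"z":0,"ax":0,"ay":0,"az":0,"jaw":255}]'; python3 d.py .483 .459 .0885 178.8
```

```text
time_s: 13.05
tcp_pos: [0.4862, 0.46, 0.09]
ee_rot: [[-0.019, -1.0, 0.0], [-1.0, 0.019, 0.002], [-0.002, -0.0, -1.0]]
wrist_force: [-0.2, 0.3, -2.5]
gripper_width: 0.39
time_s: 13.3
tcp_pos: [0.4862, 0.4612, 0.09]
ee_rot: [[-0.02, -1.0, 0.0], [-1.0, 0.02, 0.002], [-0.002, -0.0, -1.0]]
wrist_force: [-1.1, -0.0, -2.3]
gripper_width: 0.39
t 13.3 p [0.4862 0.4612 0.09  ] F [-1.1 -0.  -2.3] w 0.39 yaw 178.9 z [0.0003 0.002 ]
rows: x y z [-0.05 -0.04 -0.03] ax ay az [-0.01  0.  ] -0.01 j [ 57.  33.  -2.  -0. -55. -58.]
```

```bash
python3 -m inch '[{"x":0,"y":0.03,"z":0,"ax":0,"ay":0,"az":0,"jaw":255},{"x":0,"y":0,"z":0,"ax":0,"ay":0,"az":0,"jaw":255}]'; python3 d.py .483 .459 .0885 178.8
python3 - <<'E'
from h import *
im=capture("scene");crop(im,230,190,90,90,7,'pics/s12.png')
E
```

```text
time_s: 13.55
tcp_pos: [0.4862, 0.463, 0.09]
ee_rot: [[-0.02, -1.0, 0.0], [-1.0, 0.02, 0.002], [-0.002, -0.0, -1.0]]
wrist_force: [0.3, 0.0, -1.5]
gripper_width: 0.387
t 13.55 p [0.4862 0.463  0.09  ] F [ 0.3  0.  -1.5] w 0.387 yaw 178.9 z [0.0001 0.0018]
rows: x y z [-0.05 -0.07 -0.03] ax ay az [-0.01  0.  ] -0.01 j [ 57.  33.  -2.  -0. -55. -58.]
```

View pics/s12.png

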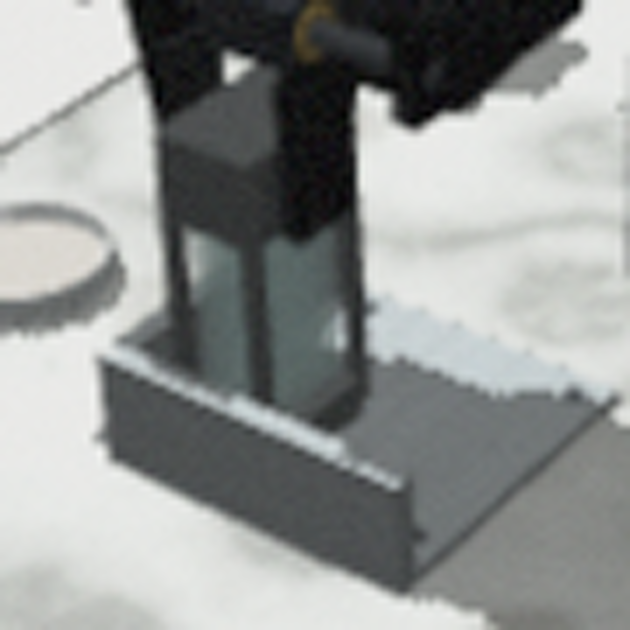

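```bash
python3 -m inch '[{"x":0,"y":0.03,"z":0,"ax":0,"ay":0,"az":0,"jaw":255},{"x":0,"y":0,"z":0,"ax":0,"ay":0,"az":0,"jaw":255}]'; python3 d.py .483 .459 .0885 178.8|head -1
python3 -m inch '[{"x":0.1,"y":0.0,"z":0,"ax":0,"ay":0,"az":0,"jaw":255},{"x":0,"y":0,"z":0,"ax":0,"ay":0,"az":0,"jaw":255}]'; python3 d.py .483 .459 .0885 178.8
```

```text
time_s: 13.85
tcp_pos: [0.4862, 0.4632, 0.09]
ee_rot: [[-0.02, -1.0, -0.001], [-1.0, 0.02, -0.002], [0.002, 0.001, -1.0]]
wrist_force: [-0.2, -1.1, -2.1]
gripper_width: 0.389
t 13.85 p [0.4862 0.4632 0.09  ] F [-0.2 -1.1 -2.1] w 0.389 yaw 178.9 z [-0.0008 -0.0015]
time_s: 14.1
tcp_pos: [0.4923, 0.4632, 0.0897]
ee_rot: [[-0.02, -1.0, -0.001], [-1.0, 0.02, -0.002], [0.002, 0.001, -1.0]]
wrist_force: [0.8, -1.2, -1.8]
gripper_width: 0.388
t 14.1 p [0.4923 0.4632 0.0897] F [ 0.8 -1.2 -1.8] w 0.388 yaw 178.8 z [-0.0013 -0.0016]
rows: x y z [-0.16 -0.07 -0.02] ax ay az [ 0.01 -0.01] -0.0 j [ 57.  33.  -1.  -0. -56. -58.]
```

```bash
python3 -m inch '[{"x":0.04,"y":0,"z":0,"ax":0,"ay":0,"az":0,"jaw":255},{"x":0.04,"y":0,"z":0,"ax":0,"ay":0,"az":0,"jaw":255},{"x":0,"y":0,"z":0,"ax":0,"ay":0,"az":0,"jaw":255}]'; python3 d.py .483 .459 .0885 178.8|head -1;  python3 -m inch '[{"x":0.03,"y":0,"z":0,"ax":0,"ay":0,"az":0,"jaw":255},{"x":0,"y":0,"z":0,"ax":0,"ay":0,"az":0,"jaw":255}]'; python3 d.py .483 .459 .0885 178.8
```

```text
time_s: 14.48
tcp_pos: [0.4972, 0.4631, 0.0892]
ee_rot: [[-0.02, -1.0, -0.002], [-1.0, 0.02, -0.002], [0.002, 0.002, -1.0]]
wrist_force: [0.8, -1.4, -2.2]
gripper_width: 0.389
t 14.47 p [0.4972 0.4631 0.0892] F [ 0.8 -1.4 -2.2] w 0.389 yaw 178.8 z [-0.0021 -0.0021]
time_s: 14.72
tcp_pos: [0.4991, 0.463, 0.0892]
ee_rot: [[-0.02, -1.0, -0.002], [-1.0, 0.02, -0.002], [0.002, 0.002, -1.0]]
wrist_force: [-0.2, -1.0, -2.0]
gripper_width: 0.386
t 14.72 p [0.4991 0.463  0.0892] F [-0.2 -1.  -2. ] w 0.386 yaw 178.8 z [-0.0022 -0.0022]
rows: x y z [-0.27 -0.07 -0.01] ax ay az [ 0.01 -0.01] -0.0 j [ 56.  34.  -0.  -0. -56. -58.]
```

```bash
python3 -m inch '[{"x":0.03,"y":0,"z":0,"ax":0,"ay":0,"az":0,"jaw":255},{"x":0,"y":0,"z":0,"ax":0,"ay":0,"az":0,"jaw":255}]'; python3 d.py .483 .459 .0885 178.8|head -1;  python3 -m inch '[{"x":0.03,"y":0,"z":0,"ax":0,"ay":0,"az":0,"jaw":255},{"x":0,"y":0,"z":0,"ax":0,"ay":0,"az":0,"jaw":255}]'; python3 d.py .483 .459 .0885 178.8
```

```text
time_s: 14.98
tcp_pos: [0.501, 0.463, 0.0891]
ee_rot: [[-0.02, -1.0, -0.002], [-1.0, 0.02, -0.002], [0.002, 0.002, -1.0]]
wrist_force: [0.8, -1.3, -2.7]
gripper_width: 0.39
t 14.97 p [0.501  0.463  0.0891] F [ 0.8 -1.3 -2.7] w 0.39 yaw 178.8 z [-0.0023 -0.0023]
time_s: 15.22
tcp_pos: [0.5012, 0.463, 0.089]
ee_rot: [[-0.021, -1.0, -0.005], [-1.0, 0.021, -0.003], [0.003, 0.005, -1.0]]
wrist_force: [-0.3, -1.1, -1.5]
gripper_width: 0.39
t 15.22 p [0.5012 0.463  0.089 ] F [-0.3 -1.1 -1.5] w 0.39 yaw 178.8 z [-0.0053 -0.0029]
rows: x y z [-0.3  -0.07 -0.01] ax ay az [ 0.02 -0.03] -0.0 j [ 56.  34.   0.  -0. -57. -57.]
```

Both fences are touched: y stopped at 0.463 and x at 0.501. I'll lower the last millimetre or two.

```bash
python3 -m inch '[{"x":0,"y":0,"z":-0.02,"ax":0.02,"ay":-0.03,"az":0,"jaw":255},{"x":0,"y":0,"z":-0.02,"ax":0,"ay":0,"az":0,"jaw":255},{"x":0,"y":0,"z":0,"ax":0,"ay":0,"az":0,"jaw":255}]'; python3 d.py .5012 .463 .0875 178.8
```

```text
time_s: 15.6
tcp_pos: [0.5009, 0.4628, 0.0877]
ee_rot: [[-0.021, -1.0, 0.0], [-1.0, 0.021, 0.001], [-0.001, -0.0, -1.0]]
wrist_force: [-1.7, -0.8, -2.7]
gripper_width: 0.385
t 15.6 p [0.5009 0.4628 0.0877] F [-1.7 -0.8 -2.7] w 0.385 yaw 178.8 z [0.0004 0.0006]
rows: x y z [ 0.  0. -0.] ax ay az [-0.  0.] -0.0 j [ 56.  34.  -0.   0. -56. -57.]
```

```bash
python3 -m inch '[{"x":0.01,"y":0.01,"z":-0.015,"ax":0,"ay":0,"az":0,"jaw":255},{"x":0,"y":0,"z":0,"ax":0,"ay":0,"az":0,"jaw":255}]'; python3 d.py .5012 .463 .0875 178.8|head -1;python3 -m inch '[{"x":0,"y":0,"z":-0.015,"ax":0,"ay":0,"az":0,"jaw":255},{"x":0,"y":0,"z":0,"ax":0,"ay":0,"az":0,"jaw":255}]'; python3 d.py .5012 .463 .0875 178.8
```

```text
time_s: 15.85
tcp_pos: [0.501, 0.4628, 0.0877]
ee_rot: [[-0.021, -1.0, -0.001], [-1.0, 0.021, -0.001], [0.001, 0.001, -1.0]]
wrist_force: [-2.1, -1.5, -2.0]
gripper_width: 0.389
t 15.85 p [0.501  0.4628 0.0877] F [-2.1 -1.5 -2. ] w 0.389 yaw 178.8 z [-0.0007 -0.0007]
time_s: 16.1
tcp_pos: [0.501, 0.4628, 0.0877]
ee_rot: [[-0.021, -1.0, -0.0], [-1.0, 0.021, -0.001], [0.001, 0.0, -1.0]]
wrist_force: [-3.2, -1.5, -1.2]
gripper_width: 0.391
t 16.1 p [0.501  0.4628 0.0877] F [-3.2 -1.5 -1.2] w 0.391 yaw 178.8 z [-0.0005 -0.0006]
rows: x y z [ 0.  0. -0.] ax ay az [ 0. -0.] -0.0 j [ 56.  34.  -0.  -0. -56. -57.]
```

```bash
python3 -m inch '[{"x":0,"y":0,"z":0,"ax":0,"ay":0,"az":0,"jaw":120},{"x":0,"y":0,"z":0,"ax":0,"ay":0,"az":0,"jaw":60},{"x":0,"y":0,"z":0,"ax":0,"ay":0,"az":0,"jaw":0},{"x":0,"y":0,"z":0,"ax":0,"ay":0,"az":0,"jaw":0},{"x":0,"y":0,"z":0,"ax":0,"ay":0,"az":0,"jaw":0}]'; python3 d.py .5012 .463 .0875 178.8
```

```text
time_s: 16.73
tcp_pos: [0.5044, 0.4662, 0.0886]
ee_rot: [[-0.019, -1.0, 0.007], [-1.0, 0.019, 0.007], [-0.007, -0.007, -1.0]]
wrist_force: [-0.5, 0.2, 0.0]
gripper_width: 0.874
t 16.73 p [0.5044 0.4662 0.0886] F [-0.5  0.2  0. ] w 0.874 yaw 178.9 z [0.0073 0.0071]
rows: x y z [-0.05 -0.05 -0.02] ax ay az [-0.04  0.04] -0.01 j [ 56.  34.  -0.   0. -56. -57.]
```

```bash
python3 -m inch '[{"x":-0.05,"y":-0.05,"z":0.3,"ax":-0.04,"ay":0.04,"az":0,"jaw":0},{"x":0,"y":0,"z":0.4,"ax":0,"ay":0,"az":0,"jaw":0},{"x":0,"y":0,"z":0.5,"ax":0,"ay":0,"az":0,"jaw":0},{"x":0,"y":0,"z":0.6,"ax":0,"ay":0,"az":0,"jaw":0},{"x":0,"y":0,"z":0.4,"ax":0,"ay":0,"az":0,"jaw":0},{"x":0,"y":0,"z":0,"ax":0,"ay":0,"az":0,"jaw":0}]'; python3 d.py .499 .459 .14 90
python3 - <<'E'
from h import *
im=capture("scene");crop(im,220,120,110,150,5,'pics/s13.png')
im=capture("top");crop(im,220,110,130,130,5,'pics/t13.png')
E
```

```text
time_s: 17.48
tcp_pos: [0.501, 0.4625, 0.2236]
ee_rot: [[-0.019, -1.0, -0.0], [-1.0, 0.019, -0.001], [0.001, 0.0, -1.0]]
wrist_force: [-0.2, -0.2, -0.2]
gripper_width: 0.997
t 17.48 p [0.501  0.4625 0.2236] F [-0.2 -0.2 -0.2] w 0.997 yaw 178.9 z [-0.0002 -0.0008]
rows: x y z [-0.03 -0.06 -1.39] ax ay az [ 0. -0.] -8.89 j [ 56.  28.  10.   0. -72. -57.]
```

View pics/s13.png

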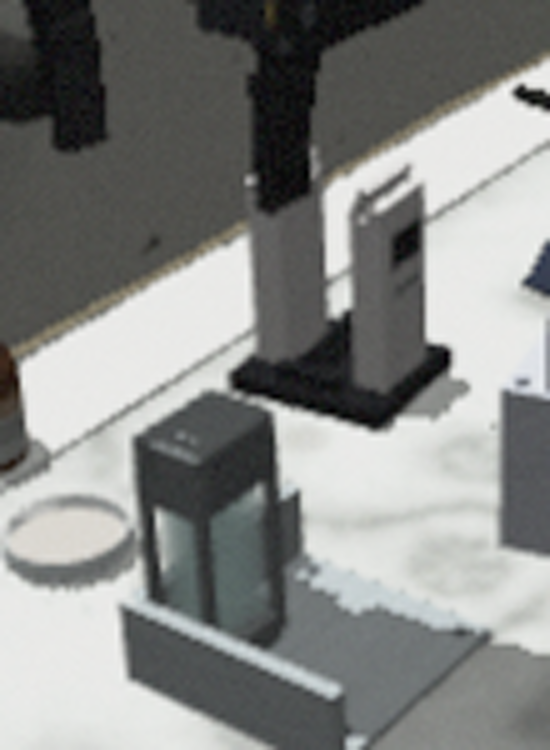

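View pics/t13.png

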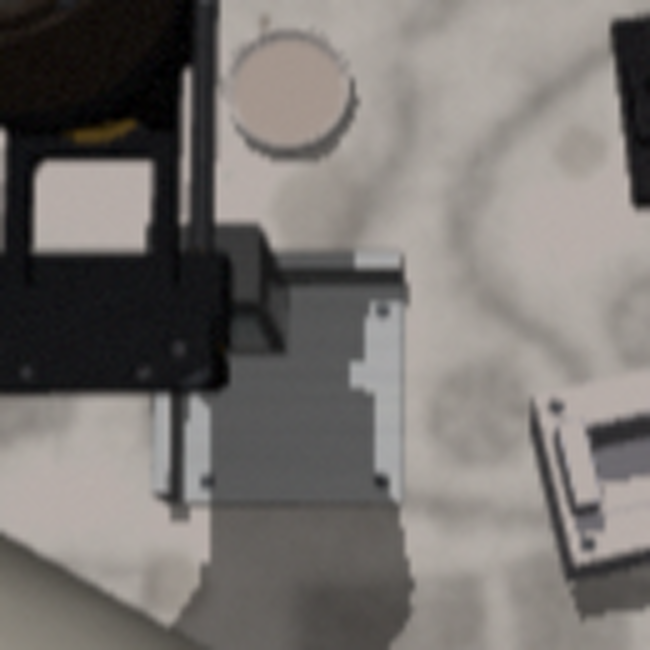

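The magazine stands free and upright in the corner, its top face at scene crop (203,425). I'll check its pose against the fences.

```bash
python3 - <<'E'
from h import *
T=lambda x0,y0,s,p:[((U+.5)/s-.5+x0,(V+.5)/s-.5+y0) for U,V in p]
w=np.array([ray("scene",u,v,.117) for u,v in T(220,120,5,[(135,437),(203,455),(273,405),(207,392)])])
print(w[:,:2].round(4),w.mean(0))
for i in range(4):
    d=w[(i+1)%4]-w[i];print(round(1000*np.hypot(d[0],d[1]),1),round(np.degrees(np.arctan2(d[1],d[0])),1))
print(ray("top",*T(220,110,5,[(261,228)])[0],.117),'top view far right corner of top face')
E
python3 - <<'E'
import sys;sys.path.insert(0,'.')
from h import *
im=capture("scene");crop(im,235,190,65,75,9,'pics/s14.png')
E
```

```text
[[0.5171 0.4815]
 [0.4864 0.4775]
 [0.4873 0.4331]
 [0.5161 0.4392]] [0.50174982 0.45783231 0.117     ]
31.0 -172.6
44.5 -88.8
29.5 12.0
42.3 88.7
[0.51196521 0.43618044 0.117     ] top view far right corner of top face
```

View pics/s14.png

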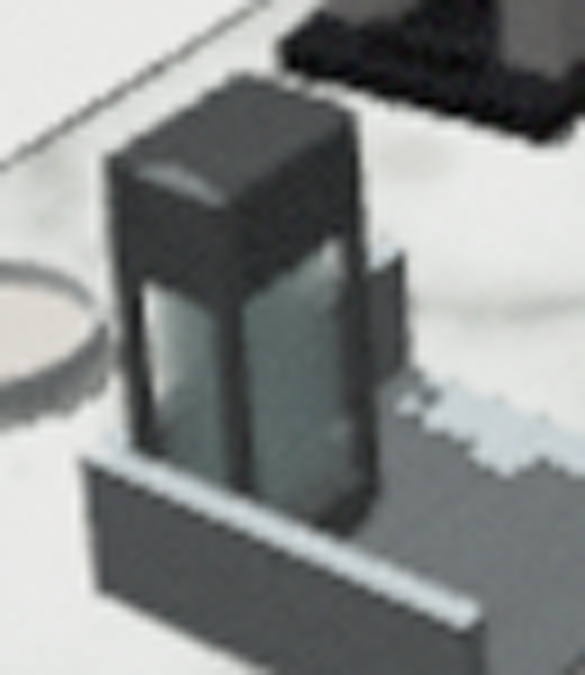

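Flush and square within measurement error, with its centre near (0.501, 0.459). I'll turn the gripper 90° above it for the other two sides.

```bash
python3 -m inch '[{"x":0,"y":0,"z":0,"ax":0,"ay":0,"az":0.95,"jaw":0},{"x":0,"y":0,"z":0,"ax":0,"ay":0,"az":0.95,"jaw":0},{"x":0,"y":0,"z":0,"ax":0,"ay":0,"az":0.95,"jaw":0},{"x":0,"y":0,"z":0,"ax":0,"ay":0,"az":0.95,"jaw":0},{"x":0,"y":0,"z":0,"ax":0,"ay":0,"az":0.95,"jaw":0},{"x":0,"y":0,"z":0,"ax":0,"ay":0,"az":0.95,"jaw":0},{"x":0,"y":0,"z":0,"ax":0,"ay":0,"az":0.95,"jaw":0},{"x":0,"y":0,"z":0,"ax":0,"ay":0,"az":0.95,"jaw":0},{"x":0,"y":0,"z":0,"ax":0,"ay":0,"az":0.95,"jaw":0},{"x":0,"y":0,"z":0,"ax":0,"ay":0,"az":0.4,"jaw":0},{"x":0,"y":0,"z":0,"ax":0,"ay":0,"az":0,"jaw":0}]'; python3 d.py .501 .460 .14 268.8
```

```text
time_s: 19.0
tcp_pos: [0.4937, 0.4546, 0.1955]
ee_rot: [[1.0, 0.023, 0.003], [0.023, -0.999, -0.04], [0.003, 0.04, -0.999]]
wrist_force: [-0.3, -0.2, -0.7]
gripper_width: 0.998
t 19.0 p [0.4937 0.4546 0.1955] F [-0.3 -0.2 -0.7] w 0.998 yaw 271.3 z [ 0.0035 -0.04  ]
rows: x y z [ 0.12  0.09 -0.92] ax ay az [0.23 0.02] -0.25 j [ 57.  28.   6.   2. -70.  34.]
```

```bash
python3 -m inch '[{"x":0.12,"y":0.09,"z":0,"ax":0.23,"ay":0.02,"az":-0.25,"jaw":0},{"x":0,"y":0,"z":0,"ax":0,"ay":0,"az":0,"jaw":0}]'; python3 d.py .501 .460 .0877 268.8
```

```text
time_s: 19.25
tcp_pos: [0.5011, 0.46, 0.1938]
ee_rot: [[1.0, -0.026, -0.003], [-0.026, -1.0, 0.001], [-0.003, -0.001, -1.0]]
wrist_force: [0.6, 0.7, 0.2]
gripper_width: 1.002
t 19.25 p [0.5011 0.46   0.1938] F [0.6 0.7 0.2] w 1.002 yaw 268.5 z [-0.0029  0.0008]
rows: x y z [-0.    0.   -1.77] ax ay az [-0.   -0.02] 0.03 j [ 56.  29.   7.  -0. -68.  33.]
```

```bash
python3 -m inch '[{"x":0,"y":0,"z":-0.25,"ax":0,"ay":-0.02,"az":0.03,"jaw":0},{"x":0,"y":0,"z":-0.25,"ax":0,"ay":0,"az":0,"jaw":0},{"x":0,"y":0,"z":-0.25,"ax":0,"ay":0,"az":0,"jaw":0},{"x":0,"y":0,"z":0,"ax":0,"ay":0,"az":0,"jaw":0}]'; python3 d.py .501 .460 .0877 268.8
python3 - <<'E'
from h import *
im=capture("scene");crop(im,215,110,115,150,5,'pics/s15.png')
E
```

```text
time_s: 19.75
tcp_pos: [0.5005, 0.4589, 0.1439]
ee_rot: [[1.0, -0.022, -0.002], [-0.022, -1.0, -0.001], [-0.001, 0.001, -1.0]]
wrist_force: [0.1, 0.8, 0.4]
gripper_width: 0.999
t 19.75 p [0.5005 0.4589 0.1439] F [0.1 0.8 0.4] w 0.999 yaw 268.7 z [-0.0015 -0.0014]
rows: x y z [ 0.01  0.02 -0.94] ax ay az [ 0.01 -0.01] 0.01 j [ 56.  31.   3.  -0. -62.  33.]
```

View pics/s15.png

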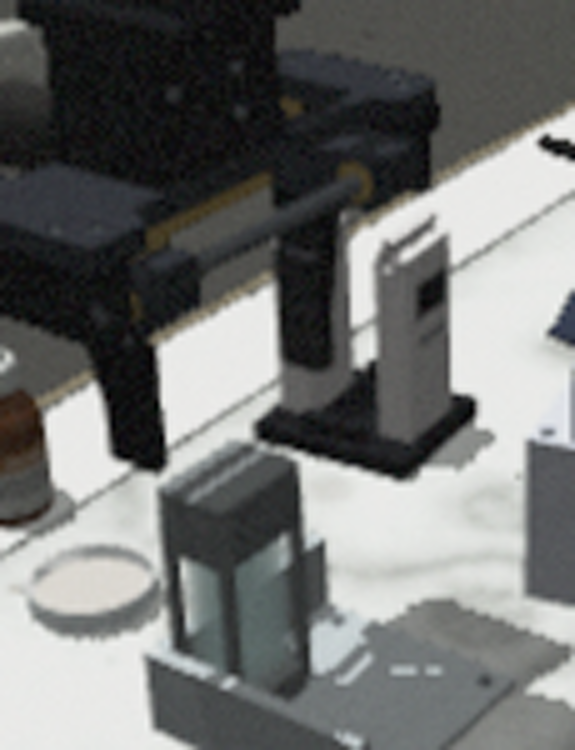

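The fingers straddle the magazine along y, with tips at crop (135,465) and (310,365). I'll continue down to the same grip height.

```bash
python3 -m inch '[{"x":0.01,"y":0.02,"z":-0.3,"ax":0.01,"ay":-0.01,"az":0.01,"jaw":0},{"x":0,"y":0,"z":-0.3,"ax":0,"ay":0,"az":0,"jaw":0},{"x":0,"y":0,"z":-0.25,"ax":0,"ay":0,"az":0,"jaw":0},{"x":0,"y":0,"z":-0.05,"ax":0,"ay":0,"az":0,"jaw":0},{"x":0,"y":0,"z":0,"ax":0,"ay":0,"az":0,"jaw":0}]'; python3 d.py .501 .460 .0877 268.8
```

```text
time_s: 20.42
tcp_pos: [0.5028, 0.462, 0.0909]
ee_rot: [[1.0, -0.019, 0.005], [-0.019, -1.0, 0.005], [0.005, -0.005, -1.0]]
wrist_force: [0.2, 0.7, -0.6]
gripper_width: 1.003
t 20.43 p [0.5028 0.462  0.0909] F [ 0.2  0.7 -0.6] w 1.003 yaw 268.9 z [0.0054 0.0048]
rows: x y z [-0.03 -0.03 -0.05] ax ay az [-0.03  0.03] -0.01 j [ 56.  33.  -0.   0. -56.  33.]
```

```bash
python3 -m inch '[{"x":-0.03,"y":-0.03,"z":-0.02,"ax":-0.03,"ay":0.03,"az":-0.01,"jaw":0},{"x":0,"y":0,"z":0,"ax":0,"ay":0,"az":0,"jaw":120},{"x":0,"y":0,"z":0,"ax":0,"ay":0,"az":0,"jaw":200},{"x":0,"y":0,"z":0,"ax":0,"ay":0,"az":0,"jaw":255},{"x":0,"y":0,"z":0,"ax":0,"ay":0,"az":0,"jaw":255},{"x":0,"y":0,"z":0,"ax":0,"ay":0,"az":0,"jaw":255},{"x":0,"y":0,"z":0,"ax":0,"ay":0,"az":0,"jaw":255}]'; python3 d.py .501 .460 .0877 268.8
```

```text
time_s: 21.3
tcp_pos: [0.5016, 0.4609, 0.0917]
ee_rot: [[1.0, -0.02, 0.002], [-0.02, -1.0, 0.002], [0.002, -0.002, -1.0]]
wrist_force: [-0.5, 0.0, 0.1]
gripper_width: 0.547
t 21.3 p [0.5016 0.4609 0.0917] F [-0.5  0.   0.1] w 0.547 yaw 268.8 z [0.0022 0.002 ]
rows: x y z [-0.01 -0.02 -0.07] ax ay az [-0.01  0.01] -0.0 j [ 56.  33.  -0.   0. -56.  33.]
```

```bash
python3 -m inch '[{"x":0,"y":0,"z":0,"ax":0,"ay":0,"az":0,"jaw":255},{"x":-0.02,"y":-0.02,"z":0.1,"ax":0,"ay":0,"az":0,"jaw":255},{"x":-0.02,"y":-0.02,"z":0.1,"ax":0,"ay":0,"az":0,"jaw":255},{"x":0,"y":0,"z":0.2,"ax":0,"ay":0,"az":0,"jaw":255},{"x":0,"y":0,"z":0.3,"ax":0,"ay":0,"az":0,"jaw":255},{"x":0,"y":0,"z":0.4,"ax":0,"ay":0,"az":0,"jaw":255},{"x":0,"y":0,"z":0.5,"ax":0,"ay":0,"az":0,"jaw":255},{"x":0,"y":0,"z":0.5,"ax":0,"ay":0,"az":0,"jaw":255},{"x":0,"y":0,"z":0.4,"ax":0,"ay":0,"az":0,"jaw":255},{"x":0,"y":0,"z":0,"ax":0,"ay":0,"az":0,"jaw":255}]'; python3 d.py .597 .239 .25 275.3
python3 - <<'E'
from h import *
im=capture("scene");crop(im,215,60,140,150,5,'pics/s16.png')
im=capture("top");cv2.imwrite('pics/t16f.png',im[:,:,::-1]);crop(im,320,80,80,80,8,'pics/t16.png')
E
```

```text
time_s: 22.55
tcp_pos: [0.4978, 0.457, 0.2502]
ee_rot: [[1.0, -0.021, 0.002], [-0.021, -1.0, 0.003], [0.002, -0.003, -1.0]]
wrist_force: [-0.3, 0.8, -2.1]
gripper_width: 0.549
t 22.55 p [0.4978 0.457  0.2502] F [-0.3  0.8 -2.1] w 0.549 yaw 268.8 z [0.002  0.0028]
rows: x y z [ 1.65 -3.63 -0.  ] ax ay az [-0.02  0.01] 0.65 j [ 56.  26.  11.   0. -75.  33.]
```

View pics/s16.png

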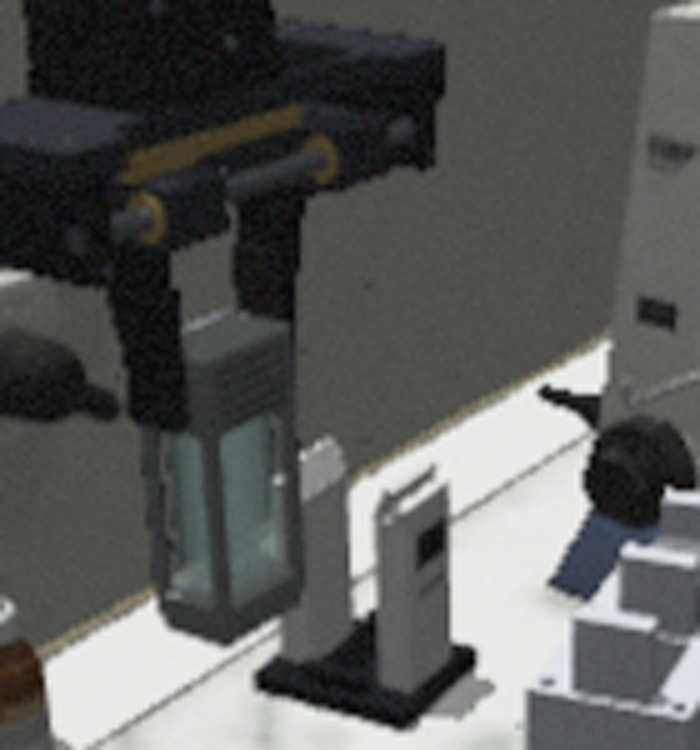

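View pics/t16.png

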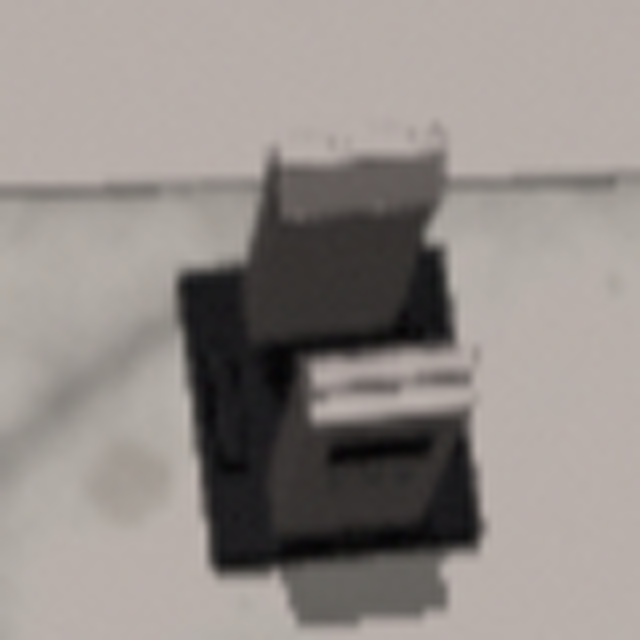

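The magazine is held upright, about 160 mm above the worktop, and the empty bay is clear at top-view crop (340,400). I'll move over it.

```bash
python3 -m inch '[{"x":0.25,"y":-0.5,"z":0.05,"ax":0,"ay":0,"az":0.11,"jaw":255},{"x":0.28,"y":-0.6,"z":0.05,"ax":0,"ay":0,"az":0.11,"jaw":255},{"x":0.28,"y":-0.6,"z":0.05,"ax":0,"ay":0,"az":0.11,"jaw":255},{"x":0.28,"y":-0.6,"z":0.05,"ax":0,"ay":0,"az":0.11,"jaw":255},{"x":0.28,"y":-0.6,"z":0.05,"ax":0,"ay":0,"az":0.11,"jaw":255},{"x":0.2,"y":-0.5,"z":0.05,"ax":0,"ay":0,"az":0.11,"jaw":255},{"x":0,"y":0,"z":0,"ax":0,"ay":0,"az":0,"jaw":255}]'; python3 d.py .598 .238 .25 275.3
```

```text
time_s: 23.52
tcp_pos: [0.5873, 0.2431, 0.2501]
ee_rot: [[0.995, 0.099, -0.023], [0.098, -0.995, -0.018], [-0.024, 0.015, -1.0]]
wrist_force: [-0.3, 0.2, -2.0]
gripper_width: 0.547
t 23.52 p [0.5873 0.2431 0.2501] F [-0.3  0.2 -2. ] w 0.547 yaw 275.7 z [-0.0226 -0.0175]
rows: x y z [ 0.18 -0.09 -0.  ] ax ay az [ 0.1  -0.13] -0.04 j [ 37.  23.   6.   0. -75.  59.]
```

```bash
python3 -m inch '[{"x":0.18,"y":-0.09,"z":0,"ax":0.1,"ay":-0.13,"az":-0.04,"jaw":255},{"x":0,"y":0,"z":0,"ax":0,"ay":0,"az":0,"jaw":255}]'; python3 d.py .598 .238 .25 275.3;  python3 -m inch '[{"x":0,"y":0,"z":-0.12,"ax":0,"ay":0,"az":0,"jaw":255},{"x":0,"y":0,"z":0,"ax":0,"ay":0,"az":0,"jaw":255}]'; python3 d.py .598 .238 .235 275.3
python3 - <<'E'
from h import *
im=capture("scene");crop(im,240,70,90,130,6,'pics/s17.png')
im=capture("top");crop(im,310,60,100,110,7,'pics/t17.png')
E
```

```text
time_s: 23.78
tcp_pos: [0.5978, 0.238, 0.2478]
ee_rot: [[0.996, 0.091, -0.002], [0.091, -0.996, -0.0], [-0.002, 0.0, -1.0]]
wrist_force: [0.1, 0.3, -2.3]
gripper_width: 0.548
t 23.77 p [0.5978 0.238  0.2478] F [ 0.1  0.3 -2.3] w 0.548 yaw 275.2 z [-0.0019 -0.0003]
rows: x y z [ 0.   -0.    0.04] ax ay az [ 0.   -0.01] 0.01 j [ 36.  23.   6.  -0. -73.  59.]
time_s: 24.02
tcp_pos: [0.597, 0.2391, 0.2393]
ee_rot: [[0.996, 0.093, -0.003], [0.093, -0.996, -0.001], [-0.003, 0.0, -1.0]]
wrist_force: [0.3, 0.3, -1.7]
gripper_width: 0.552
t 24.02 p [0.597  0.2391 0.2393] F [ 0.3  0.3 -1.7] w 0.552 yaw 275.3 z [-0.0033 -0.0007]
rows: x y z [ 0.02 -0.02 -0.07] ax ay az [ 0.   -0.02] -0.0 j [ 36.  23.   5.  -0. -72.  59.]
```

View pics/s17.png

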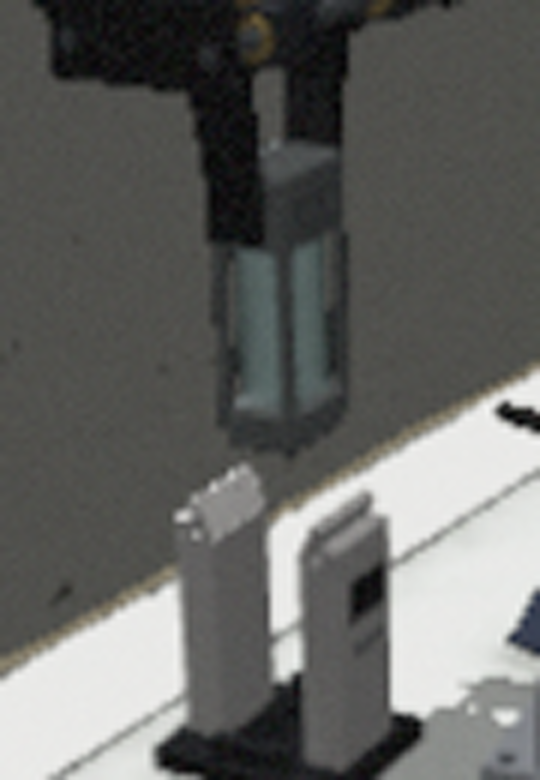

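View pics/t17.png

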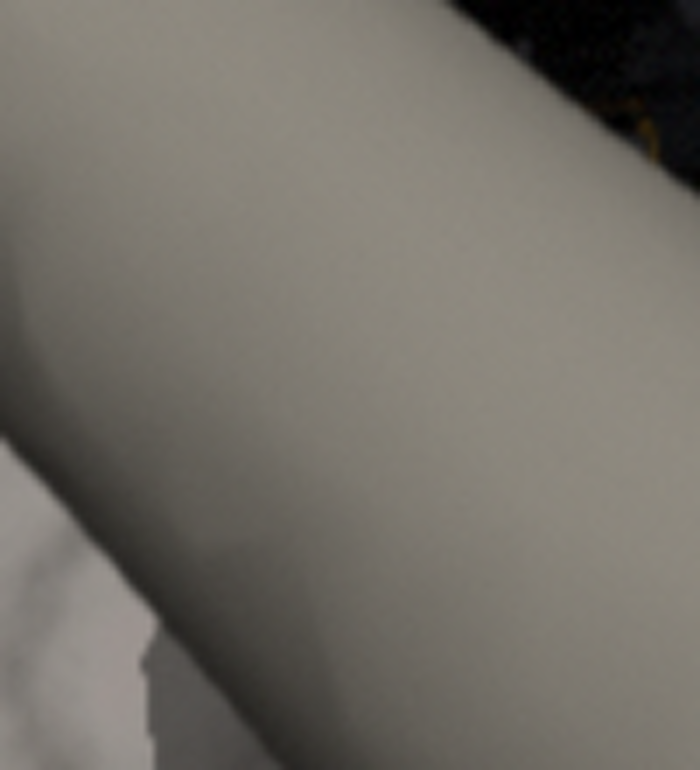

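The scene view shows the magazine upright above and between the cheeks (bottom at crop (283,450), cheek tops at (225,490) and (345,520)). The forearm hides the top view. I'll compare projected and seen features to correct the offset between magazine and bay.

```bash
python3 - <<'E'
from h import *
T=lambda x0,y0,s,p:np.array([((U+.5)/s-.5+x0,(V+.5)/s-.5+y0) for U,V in p])
I=lambda x0,y0,s,p:np.array([((u-x0+.5)*s-.5,(v-y0+.5)*s-.5) for u,v in p])
def body(c,yaw,pts):
    a=np.radians(yaw);R=np.array([[np.cos(a),-np.sin(a)],[np.sin(a),np.cos(a)]])
    return [np.r_[np.array(c)+R@np.array(p[:2])/1000,p[2]] for p in pts]
m=body((.597,.2391),5.3,[(17,24,.1586),(-17,24,.1586),(-17,-24,.1586),(-17,24,.264),(-17,-24,.264)])
print('mag pred in s17',I(240,70,6,[proj("scene",p) for p in m]).round(0).tolist())
b=body((.598,.238),5.3,[(20,22,.012),(-20,22,.012),(46,40,.012),(-46,40,.012),(-46,-40,.012),(-20,22,.11),(20,22,.11)])
print('bay pred in s17',I(240,70,6,[proj("scene",p) for p in b]).round(0).tolist())
im=capture("scene");crop(im,262,130,52,36,14,'pics/s18.png');crop(im,262,150,52,58,12,'pics/s19.png')
E
```

```text
mag pred in s17 [[216.0, 434.0], [289.0, 449.0], [349.0, 410.0], [279.0, 184.0], [343.0, 154.0]]
bay pred in s17 [[229.0, 747.0], [309.0, 768.0], [156.0, 752.0], [341.0, 802.0], [430.0, 720.0], [301.0, 559.0], [218.0, 541.0]]
```

View pics/s18.png

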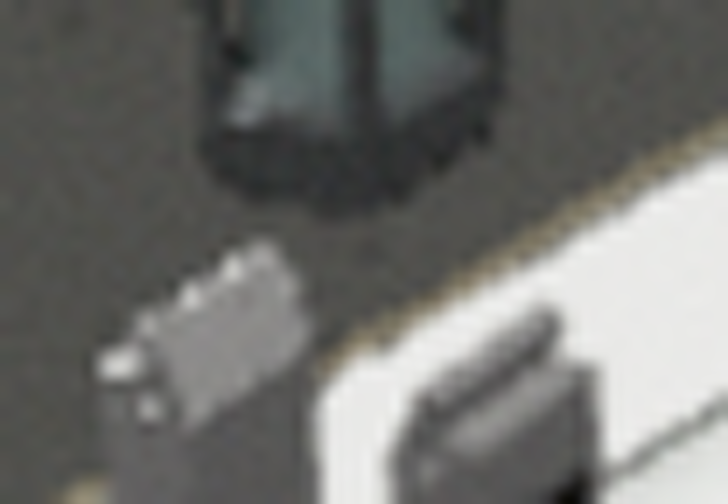

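View pics/s19.png

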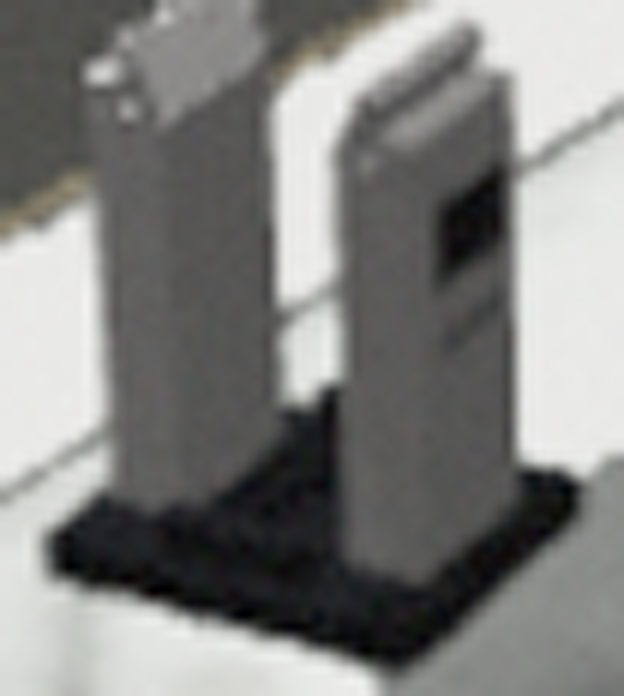

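Projection and image agree to under 1 mm. Target TCP is (0.5985, 0.2385). I'll descend slowly with checks.

```bash
python3 -m inch '[{"x":0.025,"y":-0.01,"z":-0.1,"ax":0,"ay":-0.02,"az":0,"jaw":255},{"x":0,"y":0,"z":-0.1,"ax":0,"ay":0,"az":0,"jaw":255},{"x":0,"y":0,"z":-0.1,"ax":0,"ay":0,"az":0,"jaw":255},{"x":0,"y":0,"z":0,"ax":0,"ay":0,"az":0,"jaw":255}]'; python3 d.py .5985 .2385 .205 275.3;
```

```text
time_s: 24.68
tcp_pos: [0.5991, 0.2387, 0.2213]
ee_rot: [[0.996, 0.093, 0.003], [0.093, -0.996, 0.0], [0.003, -0.0, -1.0]]
wrist_force: [0.3, 0.4, -2.0]
gripper_width: 0.552
t 24.68 p [0.5991 0.2387 0.2213] F [ 0.3  0.4 -2. ] w 0.552 yaw 275.3 z [0.0026 0.0003]
rows: x y z [-0.01 -0.   -0.27] ax ay az [-0.    0.01] -0.0 j [ 36.  24.   3.   0. -69.  59.]
```

```bash
python3 -m inch '[{"x":-0.01,"y":0,"z":-0.1,"ax":0,"ay":0.015,"az":0,"jaw":255},{"x":0,"y":0,"z":-0.1,"ax":0,"ay":0,"az":0,"jaw":255},{"x":0,"y":0,"z":-0.1,"ax":0,"ay":0,"az":0,"jaw":255}]'; python3 d.py .5985 .2385 .205 275.3;python3 -m inch '[{"x":0,"y":0,"z":-0.08,"ax":0,"ay":0,"az":0,"jaw":255},{"x":0,"y":0,"z":0,"ax":0,"ay":0,"az":0,"jaw":255}]'; python3 d.py .5985 .2385 .205 275.3;
python3 - <<'E'
from h import *
im=capture("scene");crop(im,250,90,70,120,6,'pics/s20.png')
E
```

```text
time_s: 25.05
tcp_pos: [0.5989, 0.2389, 0.2028]
ee_rot: [[0.996, 0.093, 0.001], [0.093, -0.996, 0.001], [0.001, -0.001, -1.0]]
wrist_force: [0.1, -0.4, -2.4]
gripper_width: 0.55
t 25.05 p [0.5989 0.2389 0.2028] F [ 0.1 -0.4 -2.4] w 0.55 yaw 275.3 z [0.001  0.0011]
rows: x y z [-0.01 -0.01  0.04] ax ay az [-0.01  0.01] -0.0 j [ 36.  25.   2.  -0. -67.  59.]
time_s: 25.3
tcp_pos: [0.5985, 0.2387, 0.1967]
ee_rot: [[0.996, 0.093, -0.0], [0.093, -0.996, 0.0], [-0.0, -0.0, -1.0]]
wrist_force: [-0.4, 0.3, -2.5]
gripper_width: 0.547
t 25.3 p [0.5985 0.2387 0.1967] F [-0.4  0.3 -2.5] w 0.547 yaw 275.3 z [-0.0004  0.0002]
rows: x y z [ 0.   -0.    0.14] ax ay az [-0. -0.] -0.0 j [ 36.  25.   1.  -0. -66.  59.]
```

View pics/s20.png

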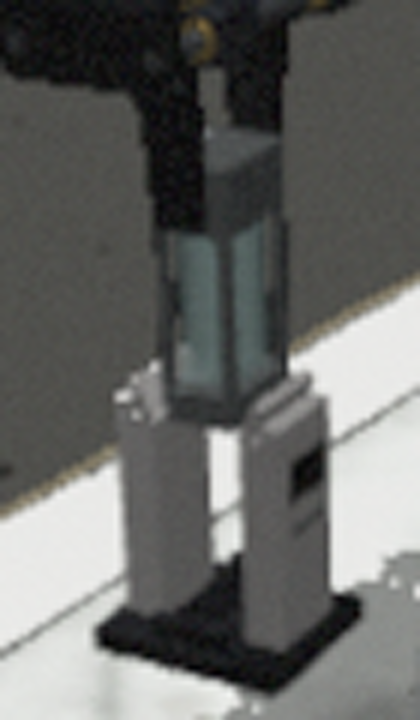

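The magazine's lower end is between the cheeks (crop (205,415)) with no contact force. I'll continue down.

```bash
python3 -m inch '[{"x":0,"y":0,"z":-0.12,"ax":0,"ay":0,"az":0,"jaw":255},{"x":0,"y":0,"z":-0.12,"ax":0,"ay":0,"az":0,"jaw":255},{"x":0,"y":0,"z":-0.12,"ax":0,"ay":0,"az":0,"jaw":255},{"x":0,"y":0,"z":-0.1,"ax":0,"ay":0,"az":0,"jaw":255}]'; python3 d.py .5985 .2386 .104 275.3
```

```text
time_s: 25.85
tcp_pos: [0.5997, 0.2392, 0.1689]
ee_rot: [[0.996, 0.093, 0.003], [0.093, -0.996, 0.002], [0.004, -0.002, -1.0]]
wrist_force: [1.5, -0.2, -2.3]
gripper_width: 0.547
t 25.85 p [0.5997 0.2392 0.1689] F [ 1.5 -0.2 -2.3] w 0.547 yaw 275.3 z [0.0033 0.002 ]
rows: x y z [-0.02 -0.01 -1.08] ax ay az [-0.01  0.02] -0.0 j [ 36.  26.  -1.   0. -63.  59.]
```

```bash
python3 -m inch '[{"x":-0.02,"y":-0.01,"z":-0.12,"ax":-0.01,"ay":0.02,"az":0,"jaw":255},{"x":0,"y":0,"z":-0.12,"ax":0,"ay":0,"az":0,"jaw":255},{"x":0,"y":0,"z":-0.12,"ax":0,"ay":0,"az":0,"jaw":255},{"x":-0.01,"y":0,"z":-0.1,"ax":0,"ay":0,"az":0,"jaw":255}]'; python3 d.py .5985 .2386 .104 275.3
```

```text
time_s: 26.35
tcp_pos: [0.5995, 0.2391, 0.1402]
ee_rot: [[0.996, 0.094, 0.004], [0.094, -0.996, 0.002], [0.004, -0.001, -1.0]]
wrist_force: [1.7, -0.4, -0.5]
gripper_width: 0.551
t 26.35 p [0.5995 0.2391 0.1402] F [ 1.7 -0.4 -0.5] w 0.551 yaw 275.4 z [0.0038 0.0017]
rows: x y z [-0.02 -0.01 -0.6 ] ax ay az [-0.01  0.02] -0.01 j [ 36.  28.  -3.   0. -59.  59.]
```

```bash
python3 -m inch '[{"x":0.015,"y":0,"z":0,"ax":-0.01,"ay":0.02,"az":0,"jaw":255},{"x":0,"y":0,"z":0,"ax":0,"ay":0,"az":0,"jaw":255}]'; python3 d.py .5985 .2386 .104 275.3
python3 - <<'E'
from h import *
im=capture("scene");crop(im,255,110,60,95,8,'pics/s21.png')
E
```

```text
time_s: 26.6
tcp_pos: [0.5998, 0.2389, 0.1394]
ee_rot: [[0.996, 0.093, -0.002], [0.093, -0.996, -0.001], [-0.002, 0.001, -1.0]]
wrist_force: [0.7, 0.1, -1.3]
gripper_width: 0.549
t 26.6 p [0.5998 0.2389 0.1394] F [ 0.7  0.1 -1.3] w 0.549 yaw 275.4 z [-0.0019 -0.001 ]
rows: x y z [-0.02 -0.01 -0.59] ax ay az [ 0.01 -0.01] -0.01 j [ 36.  28.  -3.  -0. -60.  59.]
```

View pics/s21.png

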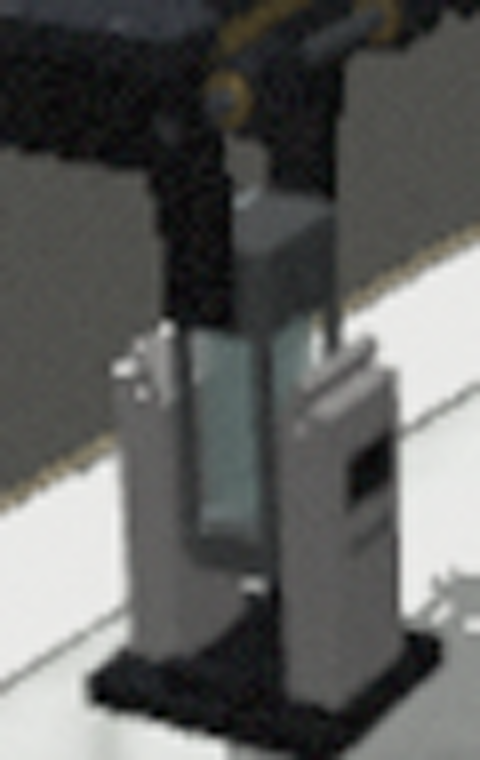

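Still inside, bottom at about 53 mm, with gaps visible on both sides. I'll continue.

```bash
python3 -m inch '[{"x":-0.01,"y":0,"z":-0.1,"ax":0.005,"ay":-0.005,"az":-0.01,"jaw":255},{"x":0,"y":0,"z":-0.1,"ax":0,"ay":0,"az":0,"jaw":255},{"x":0,"y":0,"z":-0.1,"ax":0,"ay":0,"az":0,"jaw":255},{"x":0,"y":0,"z":0,"ax":0,"ay":0,"az":0,"jaw":255}]'; python3 d.py .5985 .2386 .104 275.3
```

```text
time_s: 27.15
tcp_pos: [0.5996, 0.2391, 0.1206]
ee_rot: [[0.996, 0.092, 0.001], [0.092, -0.996, 0.001], [0.001, -0.001, -1.0]]
wrist_force: [2.5, 0.2, -3.6]
gripper_width: 0.548
t 27.15 p [0.5996 0.2391 0.1206] F [ 2.5  0.2 -3.6] w 0.548 yaw 275.3 z [0.0007 0.0008]
rows: x y z [-0.02 -0.01 -0.28] ax ay az [-0.  0.] 0.0 j [ 36.  29.  -4.  -0. -57.  59.]
```

```bash
python3 -m inch '[{"x":-0.005,"y":0,"z":-0.08,"ax":0,"ay":0,"az":0,"jaw":255},{"x":0,"y":0,"z":0,"ax":0,"ay":0,"az":0,"jaw":255}]'; python3 d.py .5985 .2386 .104 275.3
```

```text
time_s: 27.4
tcp_pos: [0.5996, 0.2392, 0.1154]
ee_rot: [[0.996, 0.092, 0.001], [0.092, -0.996, 0.001], [0.001, -0.001, -1.0]]
wrist_force: [2.4, 0.0, -2.5]
gripper_width: 0.551
t 27.4 p [0.5996 0.2392 0.1154] F [ 2.4  0.  -2.5] w 0.551 yaw 275.3 z [0.0013 0.001 ]
rows: x y z [-0.02 -0.01 -0.19] ax ay az [-0.01  0.01] 0.0 j [ 36.  29.  -5.  -0. -56.  59.]
```

The steady +x force means it is rubbing on the −x cheek. I'll shift +x to centre it.

```bash
python3 -m inch '[{"x":0.02,"y":0,"z":0,"ax":0,"ay":0,"az":0,"jaw":255},{"x":0,"y":0,"z":0,"ax":0,"ay":0,"az":0,"jaw":255}]'; python3 d.py .602 .2386 .104 275.3|head -1
python3 -m inch '[{"x":0.02,"y":0,"z":0,"ax":0,"ay":0,"az":0,"jaw":255},{"x":0,"y":0,"z":0,"ax":0,"ay":0,"az":0,"jaw":255}]'; python3 d.py .602 .2386 .104 275.3
```

```text
time_s: 27.65
tcp_pos: [0.5997, 0.2388, 0.115]
ee_rot: [[0.996, 0.091, -0.001], [0.091, -0.996, -0.0], [-0.001, 0.0, -1.0]]
wrist_force: [0.6, -0.3, -1.7]
gripper_width: 0.55
t 27.65 p [0.5997 0.2388 0.115 ] F [ 0.6 -0.3 -1.7] w 0.55 yaw 275.2 z [-0.0015 -0.0002]
time_s: 27.9
tcp_pos: [0.6001, 0.2384, 0.1147]
ee_rot: [[0.996, 0.091, -0.004], [0.091, -0.996, -0.001], [-0.004, 0.001, -1.0]]
wrist_force: [-0.7, 1.1, -2.1]
gripper_width: 0.546
t 27.9 p [0.6001 0.2384 0.1147] F [-0.7  1.1 -2.1] w 0.546 yaw 275.2 z [-0.0036 -0.001 ]
rows: x y z [ 0.03  0.   -0.18] ax ay az [ 0.01 -0.02] 0.01 j [ 36.  29.  -4.  -0. -57.  59.]
```

```bash
python3 - <<'E'
from h import *
im=capture("scene");crop(im,255,110,60,95,8,'pics/s22.png');crop(im,230,40,200,160,4,'pics/s23.png')
s=sense();print(s['wrist_force'],s['moment'],s['joints'])
E
```

```text
[-0.1007444   0.20585864 -2.73315969] [-0.06866815  0.12643885  0.02084618] [ 35.96209614  29.14510874  -4.33015626  -0.08765351 -56.7236923
  59.32484213]
```

View pics/s22.png

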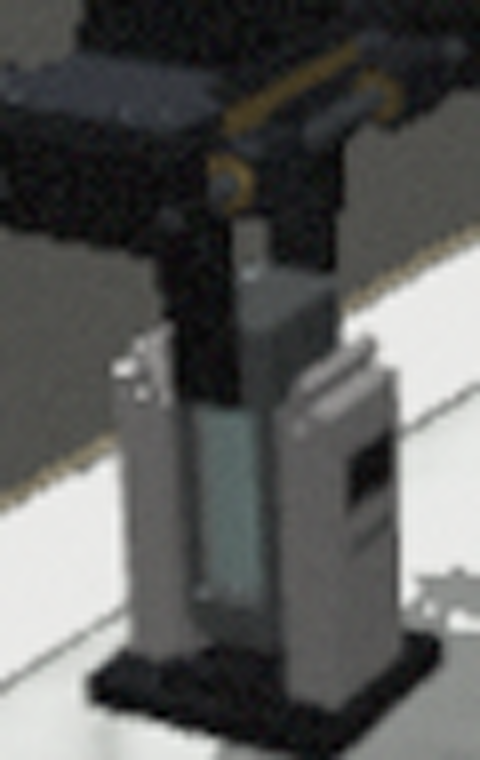

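View pics/s23.png

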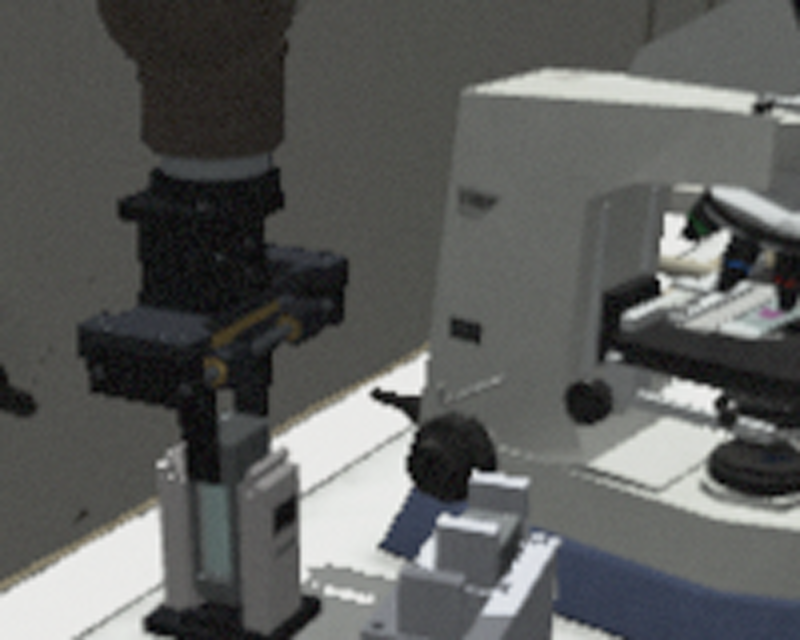

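The picture shows the magazine about centred between the cheeks (gaps at crop x 187–193 and 274–285), and the force has dropped to about 0. I'll continue gently.

```bash
python3 -m inch '[{"x":0,"y":0,"z":-0.06,"ax":0.01,"ay":-0.01,"az":0,"jaw":255},{"x":0,"y":0,"z":-0.06,"ax":0,"ay":0,"az":0,"jaw":255},{"x":0,"y":0,"z":0,"ax":0,"ay":0,"az":0,"jaw":255}]'; python3 d.py .600 .2386 .104 275.3
```

```text
time_s: 28.32
tcp_pos: [0.5999, 0.2384, 0.1068]
ee_rot: [[0.996, 0.091, -0.002], [0.091, -0.996, 0.001], [-0.002, -0.001, -1.0]]
wrist_force: [0.2, -0.6, -2.0]
gripper_width: 0.552
t 28.32 p [0.5999 0.2384 0.1068] F [ 0.2 -0.6 -2. ] w 0.552 yaw 275.2 z [-0.0021  0.0007]
rows: x y z [ 0.    0.   -0.05] ax ay az [-0.   -0.01] 0.01 j [ 36.  30.  -5.  -0. -56.  59.]
```

```bash
python3 -m inch '[{"x":0,"y":0,"z":-0.04,"ax":0,"ay":0,"az":0,"jaw":255},{"x":0,"y":0,"z":0,"ax":0,"ay":0,"az":0,"jaw":255}]'; python3 d.py .600 .2386 .0987 275.3
```

```text
time_s: 28.58
tcp_pos: [0.5999, 0.2384, 0.1042]
ee_rot: [[0.996, 0.091, -0.002], [0.091, -0.996, 0.001], [-0.002, -0.001, -1.0]]
wrist_force: [1.1, 0.1, -1.9]
gripper_width: 0.549
t 28.57 p [0.5999 0.2384 0.1042] F [ 1.1  0.1 -1.9] w 0.549 yaw 275.2 z [-0.0022  0.0006]
rows: x y z [ 0.    0.   -0.09] ax ay az [-0.   -0.01] 0.01 j [ 36.  30.  -5.  -0. -55.  59.]
```

```bash
python3 -m inch '[{"x":0,"y":0,"z":-0.04,"ax":0,"ay":0,"az":0,"jaw":255},{"x":0,"y":0,"z":-0.02,"ax":0,"ay":0,"az":0,"jaw":255},{"x":0,"y":0,"z":0,"ax":0,"ay":0,"az":0,"jaw":255}]'; python3 d.py .600 .2386 .0987 275.3|head -1;python3 -m inch '[{"x":0,"y":0,"z":-0.03,"ax":0,"ay":0,"az":0,"jaw":255},{"x":0,"y":0,"z":0,"ax":0,"ay":0,"az":0,"jaw":255}]'; python3 d.py .600 .2386 .0987 275.3|head -1;
```

```text
time_s: 28.95
tcp_pos: [0.5999, 0.2384, 0.1004]
ee_rot: [[0.996, 0.091, -0.002], [0.091, -0.996, 0.001], [-0.002, -0.001, -1.0]]
wrist_force: [0.0, 0.4, -1.8]
gripper_width: 0.548
t 28.95 p [0.5999 0.2384 0.1004] F [ 0.   0.4 -1.8] w 0.548 yaw 275.2 z [-0.0023  0.0006]
time_s: 29.2
tcp_pos: [0.6, 0.2385, 0.0989]
ee_rot: [[0.996, 0.091, -0.002], [0.091, -0.996, 0.001], [-0.002, -0.001, -1.0]]
wrist_force: [0.9, 0.1, -1.8]
gripper_width: 0.55
t 29.2 p [0.6    0.2385 0.0989] F [ 0.9  0.1 -1.8] w 0.55 yaw 275.2 z [-0.0018  0.0008]
```

```bash
python3 -m inch '[{"x":0,"y":0,"z":-0.02,"ax":0,"ay":0,"az":0,"jaw":255},{"x":0,"y":0,"z":0,"ax":0,"ay":0,"az":0,"jaw":255}]'; python3 d.py .600 .2386 .0987 275.3|head -1;python3 -m inch '[{"x":0,"y":0,"z":-0.02,"ax":0,"ay":0,"az":0,"jaw":255},{"x":0,"y":0,"z":0,"ax":0,"ay":0,"az":0,"jaw":255}]'; python3 d.py .600 .2386 .0987 275.3|head -1;
```

```text
time_s: 29.45
tcp_pos: [0.6002, 0.2385, 0.0988]
ee_rot: [[0.996, 0.092, -0.001], [0.092, -0.996, 0.001], [-0.001, -0.001, -1.0]]
wrist_force: [-0.8, -1.0, -2.2]
gripper_width: 0.551
t 29.45 p [0.6002 0.2385 0.0988] F [-0.8 -1.  -2.2] w 0.551 yaw 275.3 z [-0.0009  0.0009]
time_s: 29.7
tcp_pos: [0.6005, 0.2385, 0.0988]
ee_rot: [[0.996, 0.092, 0.0], [0.092, -0.996, 0.001], [0.0, -0.001, -1.0]]
wrist_force: [-0.1, 1.1, -1.7]
gripper_width: 0.549
t 29.7 p [0.6005 0.2385 0.0988] F [-0.1  1.1 -1.7] w 0.549 yaw 275.3 z [0.0002 0.0011]
```

```bash
python3 -m inch '[{"x":0,"y":0,"z":-0.05,"ax":0,"ay":0,"az":0,"jaw":255},{"x":0,"y":0,"z":0,"ax":0,"ay":0,"az":0,"jaw":255}]'; python3 d.py .600 .2386 .0987 275.3|head -1
python3 - <<'E'
from h import *
im=capture("scene");crop(im,255,110,60,95,8,'pics/s24.png')
E
```

```text
time_s: 29.95
tcp_pos: [0.6014, 0.2388, 0.0989]
ee_rot: [[0.996, 0.093, 0.003], [0.093, -0.996, 0.001], [0.003, -0.001, -1.0]]
wrist_force: [-0.4, -0.1, -2.2]
gripper_width: 0.549
t 29.95 p [0.6014 0.2388 0.0989] F [-0.4 -0.1 -2.2] w 0.549 yaw 275.3 z [0.0031 0.0014]
```

View pics/s24.png

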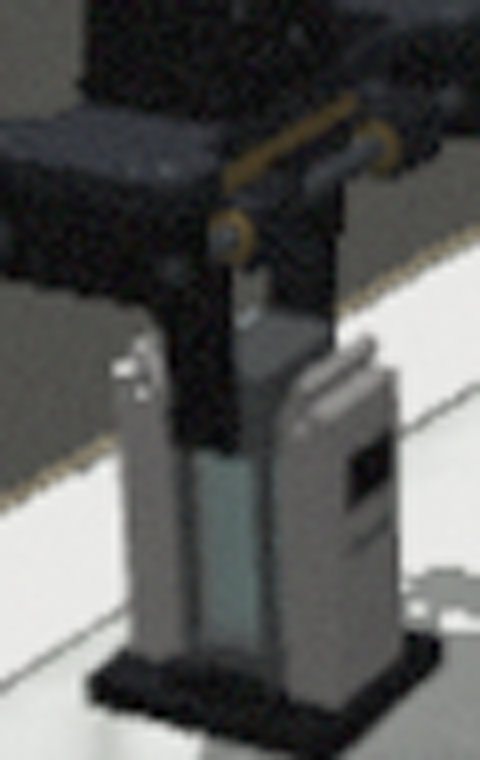

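The magazine is seated: its top is level with the cheeks and z stops at 0.0988, where I predicted the floor. I'll release.

```bash
python3 -m inch '[{"x":-0.02,"y":0,"z":0,"ax":-0.01,"ay":0.02,"az":0,"jaw":255},{"x":0,"y":0,"z":0,"ax":0,"ay":0,"az":0,"jaw":140},{"x":0,"y":0,"z":0,"ax":0,"ay":0,"az":0,"jaw":80},{"x":0,"y":0,"z":0,"ax":0,"ay":0,"az":0,"jaw":40},{"x":0,"y":0,"z":0,"ax":0,"ay":0,"az":0,"jaw":0},{"x":0,"y":0,"z":0,"ax":0,"ay":0,"az":0,"jaw":0},{"x":0,"y":0,"z":0,"ax":0,"ay":0,"az":0,"jaw":0}]'; python3 d.py .600 .2386 .0987 275.3
```

```text
time_s: 30.88
tcp_pos: [0.6003, 0.2388, 0.0974]
ee_rot: [[0.996, 0.093, -0.001], [0.093, -0.996, -0.001], [-0.001, 0.001, -1.0]]
wrist_force: [-0.4, -0.5, 0.7]
gripper_width: 0.977
t 30.88 p [0.6003 0.2388 0.0974] F [-0.4 -0.5  0.7] w 0.977 yaw 275.3 z [-0.0013 -0.001 ]
rows: x y z [-0.01 -0.    0.02] ax ay az [ 0.01 -0.01] -0.0 j [ 36.  30.  -5.   0. -55.  59.]
```

```bash
python3 -m inch '[{"x":0,"y":0,"z":0.2,"ax":0,"ay":0,"az":0,"jaw":0},{"x":0,"y":0,"z":0.3,"ax":0,"ay":0,"az":0,"jaw":0},{"x":0,"y":0,"z":0.4,"ax":0,"ay":0,"az":0,"jaw":0},{"x":0,"y":0,"z":0.5,"ax":0,"ay":0,"az":0,"jaw":0},{"x":0,"y":0,"z":0.6,"ax":0,"ay":0,"az":0,"jaw":0},{"x":0,"y":0.4,"z":0.5,"ax":0,"ay":0,"az":0,"jaw":0},{"x":0,"y":0.8,"z":0.3,"ax":0,"ay":0,"az":0,"jaw":0},{"x":0,"y":0.8,"z":0,"ax":0,"ay":0,"az":0,"jaw":0},{"x":0,"y":0.8,"z":0,"ax":0,"ay":0,"az":0,"jaw":0},{"x":0,"y":0.5,"z":0,"ax":0,"ay":0,"az":0,"jaw":0},{"x":0,"y":0,"z":0,"ax":0,"ay":0,"az":0,"jaw":0}]'; python3 d.py .600 .2386 .0987 275.3
python3 - <<'E'
from h import *
im=capture("scene");crop(im,255,110,60,95,8,'pics/s25.png');cv2.imwrite('pics/s25f.png',im[:,:,::-1])
im=capture("top");crop(im,330,80,80,80,9,'pics/t25.png');cv2.imwrite('pics/t25f.png',im[:,:,::-1])
E
```

```text
time_s: 32.25
tcp_pos: [0.6, 0.4413, 0.2832]
ee_rot: [[0.996, 0.092, 0.009], [0.092, -0.996, 0.006], [0.01, -0.005, -1.0]]
wrist_force: [-1.0, 0.4, -0.6]
gripper_width: 1.002
t 32.25 p [0.6    0.4413 0.2832] F [-1.   0.4 -0.6] w 1.002 yaw 275.3 z [0.0093 0.0063]
rows: x y z [-0.   -3.38 -3.08] ax ay az [-0.04  0.05] 0.0 j [ 49.  33.  26.   0. -83.  46.]
```

View pics/s25.png

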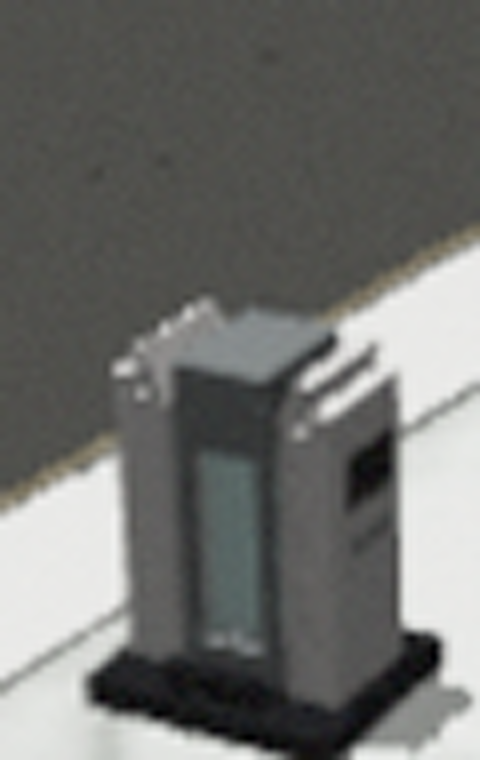

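View pics/t25f.png

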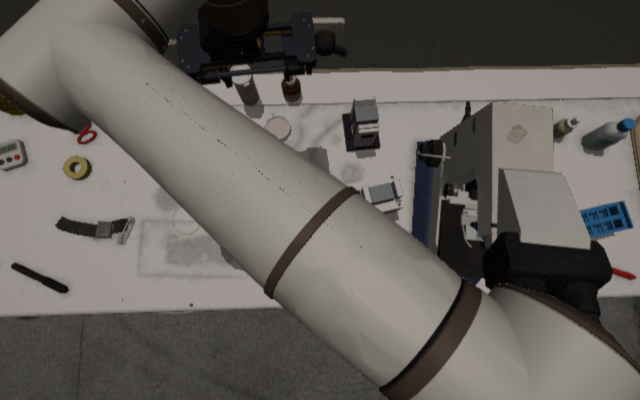

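View pics/s25f.png

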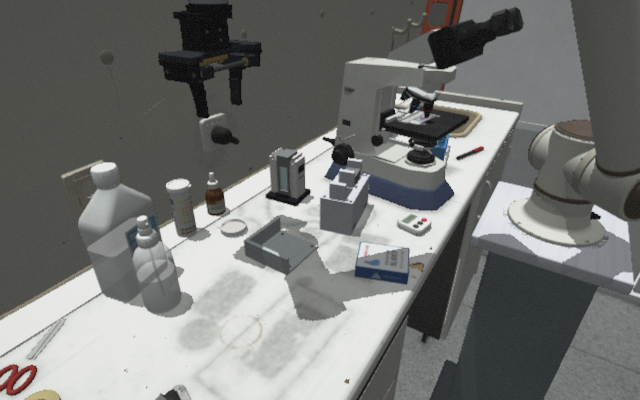

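The magazine stands upright between the cheeks, its top just above theirs (scene crop (250,345)). The short magazine, dish and carton look untouched, and the gripper is well clear. I'll hand in.

```bash
python3 -c "
from station import *
s=sense();print(s['time_s'],abs(s['joint_velocities']).max());print(finish_job())"
```

```text
32.35 1.2250625471791885
the job is handed in; nothing more can be done
None
```

The tall magazine is now standing in the loading bay, and I handed the job in at 32.4 s. I lifted it straight out of the store's +y well, gripped across its 34 mm. I slid it against both corner fences, set it down and let go. Then I turned the gripper 90°, took it across its 48 mm and lowered it into the bay.

**In the corner:** the tool stopped against each fence in turn (y at 0.463 m, x at 0.501 m) and against the plate floor. A picture after release showed the magazine upright and looking flush with both fences. I did not measure the gap to the fences directly.

**In the bay:** downward motion stopped at a tool height of 0.0988 m, against the 0.0987 m I predicted for the bay floor. The last scene picture shows the magazine upright between the cheeks, its top level with them. The short magazine, dish and carton look undisturbed there, and the gripper was open and clear.

**What disagreed:**
- **Side force in the bay:** partway down, the wrist showed about 2.5 N along +x, so the magazine probably rubbed lightly on one cheek. Small corrections moved it less than I commanded, while the picture showed it about centred. The force then dropped to about zero.
- **Bay position:** my image estimates of the bay's centre in x spread over about 7 mm (0.594 to 0.601 m). I settled it by comparing the held magazine with the cheeks in the scene view.
- **Floor contact:** the force reading at the bay floor was too noisy to show contact. That it is seated rests on the height reading and the picture.

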